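# Make up the sanding kit and the plug-fitting kit

## Robot

A 7-joint arm with a two-finger parallel gripper is mounted at the origin on the work surface; the furniture and walls round the work are solid. World frame = base frame: x ahead of the robot, y to its left, z up, the work surface at z = 0. Lengths are in m, angles in rad, forces in N, time in s.
With the tool pointing down it reaches from about 0.4 to 0.875 m from the base axis. Payload 6.5 kg.
Tool frame: the origin (TCP) lies on the centre line of the jaws, within the pads' length; the fingertips stand 8 mm ahead of it and the grasp point (between the pads) lies 11 mm behind it; z points along the fingers, y is the direction in which the jaws open and shut (so a half turn about z gives the same grasp; the last joint's range is limited). The gripper opens to 88 mm and grips with 3 to 60 N. Pads are 18 mm wide; open, the fingers measure 123 mm over their backs; the gripper's body (75 mm by 187 mm) begins 45 mm behind the grasp point.
Start: joints at [-1.263, 0.536, -0.004, 1.538, 0.003, 1.067, -0.071], TCP at [0.237, 0.605, 0.247] pointing down, gripper open.
Joint ranges: [-2.7, 2.7], [-0.37, 2.16], [-1.27, 1.26], [0.24, 2.4], [-1.31, 4.45], [0.19, 1.91], [-2.76, 2.76]. Speed limits (rad/s): [2.39, 2.39, 3.14, 3.14, 3.14, 3.14, 3.14].

## Interface

Orientations are given as a unit quaternion [x, y, z, w].
In Python, from cell import ctrl gives the robot as it stands.
- The arm moves only by the shell command python3 -m crank 'ROWS' [FORCE]. ROWS is JSON, a list of rows, each a list of 3 entries, a list of its own where there are three numbers: the turn, a rotation vector about the world's x, y, z as a fraction of full scale, then the shift along the world's x, y, z as a fraction of full scale, then the closure, from 0 (fully open) to 1 (shut). In form: [[[wx, wy, wz], [tx, ty, tz], grip], ...]. A call has 1 to 12 rows; each row shifts and turns the commanded pose from where the row before left it; what a row does not reach is not made up. Full scale, the value 1, is 40 mm for a shift and pi rad for a turn. A row lasts 1/10 s, in which the tool goes at most 50 mm and 8.59 degrees, less where a joint would pass 70% of its speed; a pose out of reach is approached as far as the arm can. A call with a number of a shift or a turn outside -1 to 1 is refused whole. A call with a gripper value outside its range is refused whole. The fingers move at their own pace and stop on an object; FORCE is the grip in N (left out, the last holds). Time passes only in rows, so rows that do not move let the fingers close. It gives the time, the measured TCP pose, the force and the opening at its end, in the units of the state.
- ctrl.observe(): the state, without advancing time (a new reading comes with each control period).
- ctrl.read_camera(name): name is "side" or "top" or "wrist"; returns a dict with "frame" (480x640x3 uint8, red, green, blue), "fx", "fy", "cx", "cy" (pixels), "distortion" ([k1, k2, p1, p2, k3] as OpenCV has them; the pictures are not rectified), "rvec" (rotation vector, rad) and "tvec" (3), from world to camera coordinates, as OpenCV has them. Camera axes: x right, y down, z forward; pixel columns grow to the right and rows downward; lengths in m; the calibration is good to about 2 mm. A picture is of the moment at which its call begins. There is no depth.
- ctrl.hand_in(): hands the job in, once; it reports no verdict.
Trained networks look in a picture, given as the dict that the camera call returned (one of the last four; its "shot" number tells which), for a name from the list of things; names that differ only in an ending like _2 or _b are one class to them, and where a whole thing is asked for, a point or a joint stands for the part that bears it (a point fixed in the world has none). Each returns a list of dicts, best first, with "p" (0 to 1); they miss things now and then, are a little off and sometimes report something else, mostly with a low value. They report only what shows in the picture. A call takes as long as a camera call. They do not tell look-alikes from the thing itself.
- ctrl.spot_in(label, picture): "centre" ([x, y, z] in m, in world coordinates, good to about 4 mm: the middle of the surface that is visible of it).
- ctrl.pinpoint(label, picture): "centre" ([x, y, z] in m, in world coordinates, good to about 4 mm: a listed point, or the origin of a listed thing).
The state is a dict: "time_s": time; "q": joint angles; "dq": joint speeds; "joint_torque": joint torques, N m; "tcp_pos": TCP position; "orientation": TCP orientation; "force": force on the tool from outside, world axes, zero at the start; "wrist_torque": the same for the moment, N m; "grip_width": finger opening in m.
Only numpy, scipy, OpenCV 4.12 (cv2) and the standard library are available. Lean on these libraries where they do the work, as an engineer would, in place of code of your own. Each camera call takes 0.05 s, during which the arm holds its last target. There are 200 camera calls.

## Task

Make up the two kits in the shallow trays. The sanding kit goes in the tray with the narrow slot: the sanding block in its wide bay and the air coupler lengthways in the slot; the plug-fitting kit goes in the tray with the round nest: the cream plug upright in the nest and the wooden block in the long bay. The coupler lies on a plywood spacer board on top of the wooden block: set that board aside, squarely on the pile of the same boards, and leave everything lying flat inside its own bay, the way up it is now.

Things in the scene. Friction and masses are not known exactly. Their poses are not given: they have to be found in the camera images.
- sanding_block_c (a point): black rubber sanding block, loose, 66 (x) x 122 (y) x 35 (z) mm, flat on the bench; its upper part tapers inwards; the point is its centre, half-way up (17.5 mm above its underside); z up
- air_coupler_c (a point): steel air-hose coupler lying on its side on the spacer board at the start, loose, 23 (x) x 62 (y, its length) x 24 (z) mm; the point is its centre, 12 mm above its underside; z up
- wood_block_c (a point): plain wooden block lying flat, loose, 50 (x) x 110 (y) x 38 (z) mm, at the start under the spacer board; the point is its centre, 19 mm above its underside; z up
- spacer_board_c (a point): rectangular plywood spacer board, loose, 60 (x) x 80 (y) x 8 (z) mm, at the start on the wooden block, with the air coupler on top of it; it overhangs the block by about 5 mm on each long side; the point is its centre, 4 mm above its underside; z up
- cream_plug_c (a point): cream round moulded plug like a small cup, loose, 61 mm wide at its top rim, about 37 mm at the foot, 35 mm high, standing rim up; the point is its centre, 17.5 mm above its underside; z up
- slot_tray: fixed shallow grey-painted kit tray with brighter bare-metal ribs, 92 (x) x 236 (y) mm, lying with its long side roughly along world x; origin at the centre of its underside, z up. Floor 3 mm above the bench, all ribs 3 mm thick with their tops 8 mm above the bench. Its wide bay for the sanding block is 86 (x) x 142 (y) mm inside, centred at x 0, y -44 mm; its narrow slot for the coupler is 44 (x) x 85 (y) mm inside, centred at x 0, y +72.5 mm
- nest_tray: fixed shallow grey-painted kit tray with brighter bare-metal ribs, 92 (x) x 236 (y) mm, lying with its long side roughly along world x; origin at the centre of its underside, z up. Floor 3 mm above the bench, all ribs 3 mm thick with their tops 8 mm above the bench. Its long bay for the wooden block is 70 (x) x 130 (y) mm inside, centred at x 0, y -50 mm; its round nest, a ring of inner diameter 62 mm for the foot of the plug, is centred at x 0, y +68 mm
- board_pile: fixed pile of three plywood spacer boards, 60 (x) x 80 (y) mm and 24 mm high in all; origin at the centre of its underside, z up; the loose board goes on top, long side along y
Mind the look-alikes: they are no part of the job. Leave any yellow look-alike of the part that bears air_coupler_c alone.

How it is judged:
By the outcome, as a careful person would: the job done as asked, in the order asked, and still so for the second after the job is handed in, with the robot touching nothing.
It also fails if it takes over 128 s, if anything falls off the work surface, if the arm or the gripper's body presses on something with over 40 N, if the wrist force passes 120 N, or if a joint passes its speed limit or range.

## Working session

There is one attempt and no reset: what is moved stays moved. The work goes in short steps, Python scripts to look and compute and a shell command to move; the robot and the scene stay as the last step left them, time stands still between calls to the robot, and variables do not carry over. Pictures are saved under pics/ and viewed, about 12 in all and at most 16, crops included, and the job is handed in when it is done.

```bash
mkdir -p pics; ls; cat > h.py <<'E'
import numpy as np, cv2
from cell import ctrl
N=["sanding_block_c","air_coupler_c","wood_block_c","spacer_board_c","cream_plug_c","slot_tray","nest_tray","board_pile"]
def save(p,f): cv2.imwrite("pics/"+f,cv2.cvtColor(p["frame"],cv2.COLOR_RGB2BGR))
def K(p): return np.array([[p["fx"],0,p["cx"]],[0,p["fy"],p["cy"]],[0,0,1.]]),np.array(p["distortion"],float)
def px(p,X):
    k,d=K(p); return cv2.projectPoints(np.array(X,float).reshape(-1,1,3),np.array(p["rvec"],float),np.array(p["tvec"],float),k,d)[0].reshape(-1,2)
def ray(p,uv,z):
    k,d=K(p); n=cv2.undistortPoints(np.array(uv,float).reshape(-1,1,2),k,d).reshape(-1,2)
    R=cv2.Rodrigues(np.array(p["rvec"],float))[0]; c=-R.T@np.array(p["tvec"],float).ravel()
    D=np.c_[n,np.ones(len(n))]@R; return c+D*((z-c[2])/D[:,2])[:,None]
E
python3 - <<'E'
from h import *
np.set_printoptions(precision=4,suppress=True)
for c in("top","side"):
    p=ctrl.read_camera(c); save(p,c+"0.png")
    for n in N:
        for r in ctrl.pinpoint(n,p)[:3]: print(c,n,round(r["p"],2),np.array(r["centre"]),px(p,r["centre"]).round())
print(ctrl.observe())
E
```

```text
pics
top sanding_block_c 0.57 [0.5028 0.2689 0.0168] [[248. 264.]]
top air_coupler_c 0.65 [0.7218 0.1444 0.0095] [[294. 192.]]
top air_coupler_c 0.62 [0.6453 0.264  0.0569] [[250. 213.]]
top air_coupler_c 0.48 [0.6051 0.413  0.009 ] [[201. 229.]]
top wood_block_c 0.59 [0.6409 0.2654 0.0219] [[251. 217.]]
top spacer_board_c 0.85 [0.6384 0.2698 0.044 ] [[248. 216.]]
top cream_plug_c 0.58 [ 0.4508 -0.1661  0.0142] [[398. 286.]]
top nest_tray 0.8 [ 0.5164 -0.0176  0.0012] [[347. 263.]]
top board_pile 0.64 [ 0.449  -0.3277  0.0012] [[452. 288.]]
side sanding_block_c 0.71 [0.4989 0.2617 0.0194] [[339. 321.]]
side sanding_block_c 0.17 [ 0.515  -0.0127 -0.0047] [[341. 244.]]
side air_coupler_c 0.59 [0.6044 0.4106 0.0156] [[269. 380.]]
side air_coupler_c 0.54 [0.6459 0.2654 0.0634] [[261. 298.]]
side air_coupler_c 0.54 [0.7184 0.1423 0.0072] [[240. 275.]]
side wood_block_c 0.68 [0.6403 0.2741 0.0179] [[264. 319.]]
side spacer_board_c 0.55 [0.638  0.2659 0.0471] [[265. 305.]]
side cream_plug_c 0.78 [ 0.4482 -0.1661  0.0122] [[372. 205.]]
side slot_tray 0.85 [ 0.5203  0.1216 -0.0017] [[334. 280.]]
side nest_tray 0.66 [ 0.513  -0.0155 -0.0021] [[342. 242.]]
side board_pile 0.75 [ 0.4502 -0.325  -0.0002] [[372. 179.]]
{'time_s': 0.9, 'q': array([-1.2632,  0.5364, -0.0044,  1.5379,  0.0026,  1.0673, -0.0712]), 'dq': array([-0.0007, -0.0008, -0.0002,  0.0003, -0.0007, -0.0005, -0.0006]), 'joint_torque': array([  0.0004, -57.0892,   0.9902, -25.1916,  -0.0562,   0.011 ,
         0.0001]), 'tcp_pos': array([0.2374, 0.6051, 0.2467]), 'orientation': array([0.1858, 0.9826, 0.    , 0.    ]), 'force': array([-0.5842,  0.468 , -0.2486]), 'wrist_torque': array([ 0.0278,  0.0357, -0.0042]), 'grip_width': 0.08827942346858116}
```

```bash
python3 - <<'E'
import cv2
a=cv2.imread("pics/top0.png");b=cv2.imread("pics/side0.png")
cv2.imwrite("pics/topc.png",cv2.resize(a[150:330,170:490],None,fx=2.5,fy=2.5,interpolation=3))
cv2.imwrite("pics/sidec.png",cv2.resize(b[150:410,180:440],None,fx=2.3,fy=2.3,interpolation=3))
E
```

```text
(no output)
```

View pics/topc.png

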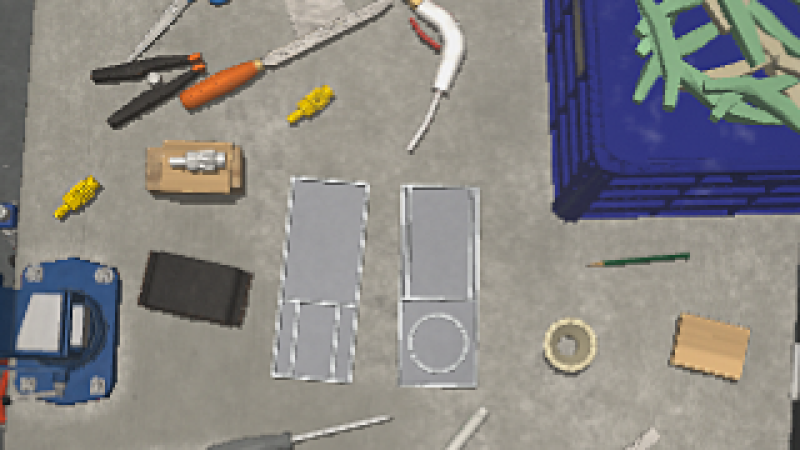

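View pics/sidec.png

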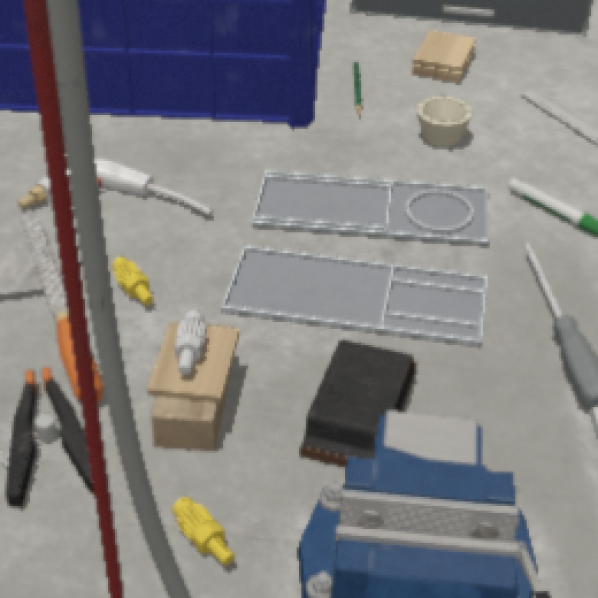

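View pics/top0.png

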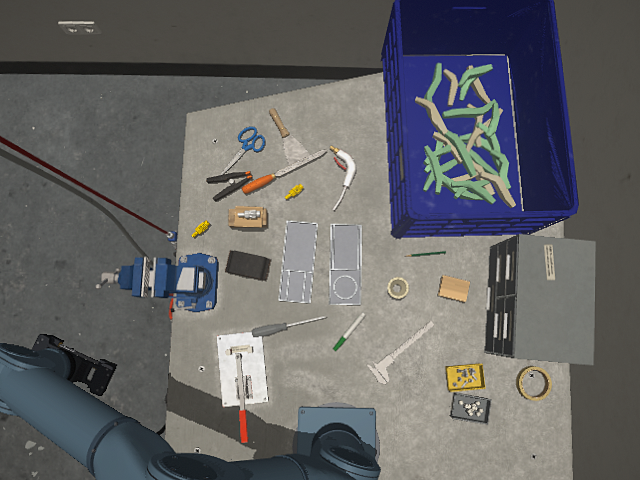

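Candidates for the coupler, in full-frame top pixels: a steel one on the board at (250,213), a yellow one at (294,192) and a yellow one at (201,229). I choose the steel one. Other look-alikes: the pile at (452,288) is fixed. The roll of tape is not the plug; the cream plug is at (398,286). Next I raise the arm and look with the wrist camera.

```bash
python3 -m crank '[[[0,0,0],[0,0,1],0],[[0,0,0],[0,0,1],0],[[0,0,0],[0,0,1],0],[[0,0,-0.042],[0.6,-0.7,0.6],0],[[0,0,-0.042],[0.8,-0.9,0],0],[[0,0,-0.042],[0.8,-0.9,0],0],[[0,0,-0.042],[0.8,-0.9,0],0],[[0,0,-0.042],[0.8,-0.9,0],0],[[0,0,-0.042],[0.8,-0.9,0],0],[[0,0,-0.042],[0.8,-0.9,0],0],[[0,0,-0.042],[0.8,-0.9,0],0],[[0,0,-0.042],[0.6,-0.9,0],0]]' 20
python3 - <<'E'
from h import *
np.set_printoptions(precision=4,suppress=True)
p=ctrl.read_camera("wrist"); save(p,"w1.png")
for n in N:
    for r in ctrl.pinpoint(n,p)[:3]: print(n,round(r["p"],2),np.array(r["centre"]),px(p,r["centre"]).round())
o=ctrl.observe();print(o["time_s"],o["tcp_pos"],o["orientation"],o["q"])
E
```

```text
time_s: 2.1
tcp_pos: [0.5109, 0.2871, 0.3909]
orientation: [0.706, 0.708, 0.0, 0.0]
force: [1.5, -0.4, -0.0]
grip_width: 0.0881
sanding_block_c 0.94 [0.4994 0.2697 0.0147] [[315. 192.]]
sanding_block_c 0.47 [ 0.5157 -0.0164  0.0025] [[324. 343.]]
air_coupler_c 0.98 [0.6439 0.2686 0.06  ] [[416. 199.]]
air_coupler_c 0.76 [0.6021 0.4133 0.0101] [[386.  93.]]
air_coupler_c 0.71 [0.7232 0.1352 0.0066] [[446. 270.]]
spacer_board_c 0.66 [0.6373 0.2647 0.0433] [[408. 200.]]
cream_plug_c 0.67 [ 0.4467 -0.1685  0.0172] [[289. 411.]]
slot_tray 0.65 [0.5185 0.1208 0.0032] [[326. 276.]]
nest_tray 0.75 [ 0.5166 -0.0182  0.0023] [[325. 344.]]
2.55 [0.5085 0.2905 0.3906] [ 0.7027  0.7115 -0.     -0.0003] [-0.8746  0.3171  0.368   1.5462 -0.1172  1.3002 -0.4794]
```

View pics/w1.png

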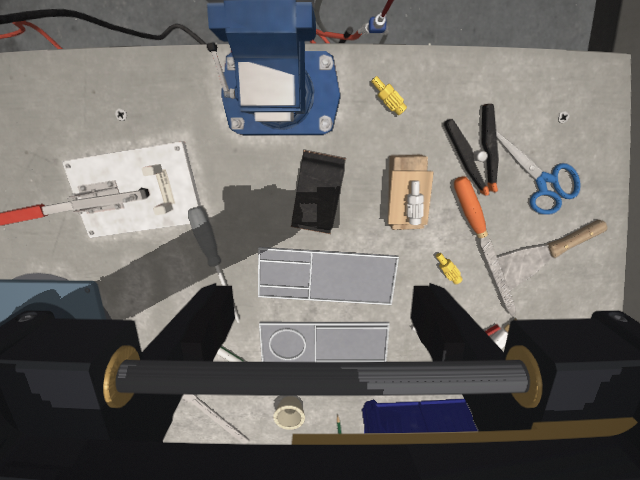

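The steel coupler on the board is at (416,199). The yellow ones are at (388,95) and (448,268), and the sanding block is at (318,192). I take one enlarged crop to confirm the choice and measure corners.

```bash
python3 - <<'E'
import cv2
a=cv2.imread("pics/w1.png")
cv2.imwrite("pics/w1c.png",cv2.resize(a[140:370,240:450],None,fx=2.6,fy=2.6,interpolation=2))
E
```

```text
(no output)
```

View pics/w1c.png

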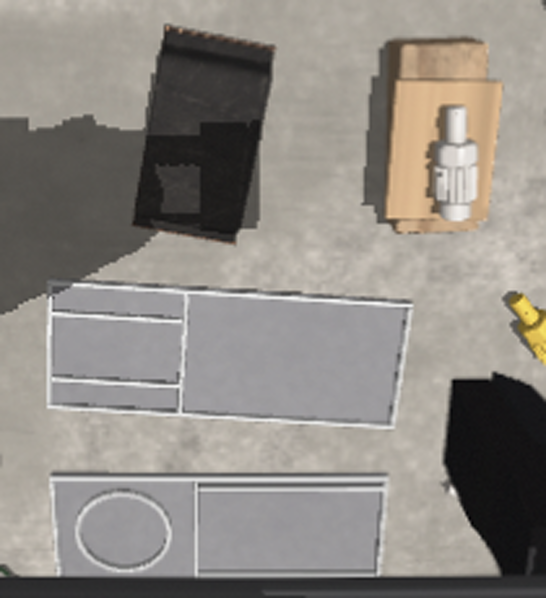

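```bash
cat >> h.py <<'E'
def ang(a,b): d=np.array(b)-np.array(a); return round(float(np.degrees(np.arctan2(d[1],d[0]))),1)
E
python3 - <<'E'
from h import *
np.set_printoptions(precision=4,suppress=True)
p=ctrl.read_camera("wrist")
k,d=K(p);R=cv2.Rodrigues(np.array(p["rvec"],float))[0];print("cam",-R.T@np.array(p["tvec"],float).ravel(),ctrl.observe()["tcp_pos"])
def m(name,c,z):
    c=np.array(c,float)/2.6+[240,140]-0.3; w=ray(p,c,z)
    print(name,"ctr",w.mean(0)[:2],"edges",[(round(float(np.linalg.norm(w[i]-w[i-1])),4),ang(w[i-1],w[i])) for i in range(len(w))])
    print(w[:,:2].tolist() if 0 else "")
m("slot",[(48,283),(411,301),(392,427),(49,407)],.008)
m("slotbay",[(185,295),(184,412)],.008)
m("sand",[(167,25),(273,45),(236,241),(133,225)],0.002)
m("board",[(394,80),(500,82),(488,222),(386,218)],.046)
m("coup",[(456,105),(455,220)],.058)
m("block",[(394,40),(487,40)],.038)
m("nest top edge",[(52,475),(387,475)],.008)
E
```

```text
cam [0.5072 0.3739 0.5278] [0.5087 0.2903 0.3906]
slot ctr [0.5171 0.1259] edges [(0.0892, 87.5), (0.233, -2.3), (0.0922, -93.0), (0.2321, 177.0)]

slotbay ctr [0.4901 0.1266] edges [(0.0845, 89.6), (0.0845, -90.4)]

sand ctr [0.5002 0.2698] edges [(0.1249, 79.9), (0.0635, -9.7), (0.1236, -99.0), (0.0659, 171.5)]

board ctr [0.6363 0.272 ] edges [(0.079, 91.0), (0.0588, -0.0), (0.0805, -88.5), (0.0596, 178.5)]

coup ctr [0.6412 0.2682] edges [(0.0651, 95.1), (0.0651, -84.9)]

block ctr [0.6318 0.3332] edges [(0.0516, -178.9), (0.0516, 1.1)]

nest top edge ctr [0.5144 0.0351] edges [(0.2321, -179.3), (0.2321, 0.7)]
```

```bash
python3 -m crank '[[[0,0,-0.028],[-0.11,-0.26,-1],0],[[0,0,-0.028],[-0.11,-0.26,-1],0],[[0,0,0],[0,0,-1],0],[[0,0,0],[0,0,-1],0],[[0,0,0],[0,0,-1],0],[[0,0,0],[0,0,-1],0],[[0,0,0],[0,0,-1],0],[[0,0,0],[0,0,-0.9],0],[[0,0,0],[0,0,-0.6],0],[[0,0,0],[0,0,-0.5],0],[[0,0,0],[0,0,-0.3],0],[[0,0,0],[0,0,0],0]]' 25
python3 - <<'E'
from h import *
o=ctrl.observe();print(o["time_s"],o["tcp_pos"],o["orientation"],o["force"])
p=ctrl.read_camera("wrist"); save(p,"w2.png")
E
```

```text
time_s: 3.8
tcp_pos: [0.4995, 0.2683, 0.0174]
orientation: [0.763, 0.646, -0.001, -0.0]
force: [1.1, 0.0, 0.2]
grip_width: 0.0881
3.8 [0.49950947 0.26831981 0.01743133] [ 7.63139721e-01  6.46232348e-01 -1.19938423e-03 -2.82309624e-04] [1.11303832 0.01640328 0.21828272]
```

View pics/w2.png

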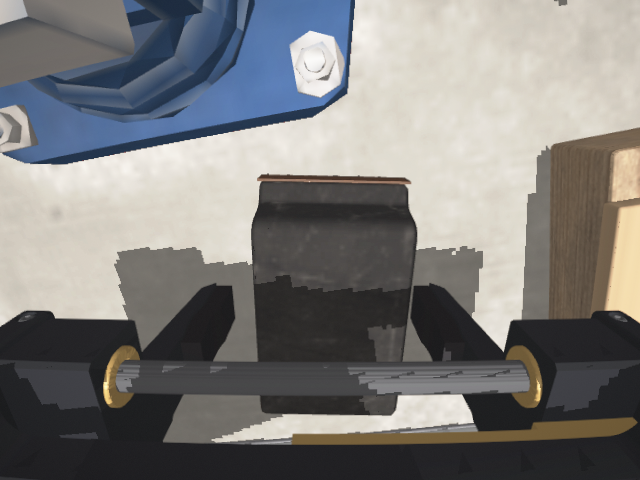

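The jaws straddle the block (sides at x≈252 and 413), square to it. I close and lift.

```bash
python3 -m crank '[[[0,0,0],[0,0,0],1],[[0,0,0],[0,0,0],1],[[0,0,0],[0,0,0],1],[[0,0,0],[0,0,0],1],[[0,0,0],[0,0,0],1],[[0,0,0],[0,0,0],1],[[0,0,0],[0,0,0.2],1],[[0,0,0],[0,0,0.6],1],[[0,0,0],[0,0,0.8],1],[[0,0,0],[0,0,0.9],1],[[0,0,0],[0,0,0],1]]' 30
python3 - <<'E'
from h import *
o=ctrl.observe();print(o["time_s"],o["tcp_pos"],o["orientation"],o["force"],o["q"])
p=ctrl.read_camera("side"); save(p,"s2.png")
a=cv2.imread("pics/s2.png")[180:400,200:440]; cv2.imwrite("pics/s2c.png",cv2.resize(a,None,fx=2.4,fy=2.4))
E
```

```text
time_s: 4.95
tcp_pos: [0.5031, 0.2695, 0.1232]
orientation: [0.764, 0.646, 0.004, 0.0]
force: [0.9, -0.2, -0.9]
grip_width: 0.0638
4.95 [0.50306483 0.26948207 0.12321239] [7.63543761e-01 6.45745799e-01 3.61785582e-03 4.46525276e-04] [ 0.86831251 -0.23831845 -0.8974488 ] [-0.81026248  0.58144316  0.31979603  1.8634263  -0.26226414  0.73020799
 -0.51094188]
```

View pics/s2c.png

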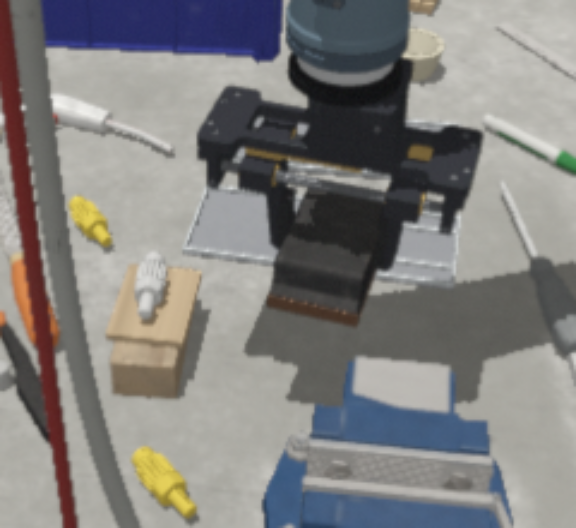

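Held level, clear of the bench. I turn it +97° and carry it over the wide bay.

```bash
python3 -m crank '[[[0,0,0.045],[0,-0.6,0.3],1],[[0,0,0.045],[0,-0.6,0.2],1],[[0,0,0.045],[0.15,-0.4,0],1],[[0,0,0.045],[0.15,-0.4,0],1],[[0,0,0.045],[0.15,-0.3,0],1],[[0,0,0.045],[0.15,-0.3,0],1],[[0,0,0.045],[0.15,-0.3,0],1],[[0,0,0.045],[0.15,-0.2,0],1],[[0,0,0.045],[0.15,-0.2,0],1],[[0,0,0.045],[0.15,-0.2,0],1],[[0,0,0.045],[0.15,-0.1,0],1],[[0,0,0.045],[0.15,-0.1,0],1]]'
python3 - <<'E'
from h import *
o=ctrl.observe();print(o["time_s"],o["tcp_pos"],o["orientation"],o["force"],o["q"],o["grip_width"])
p=ctrl.read_camera("wrist"); save(p,"w3.png")
for n in N:
    for r in ctrl.pinpoint(n,p)[:2]: print(n,round(r["p"],2),np.array(r["centre"]).round(4),px(p,r["centre"]).round())
a=np.array(o["orientation"]);print("jaw",np.degrees(np.arctan2(2*a[1]**2-1,2*a[0]*a[1])))
E
```

```text
time_s: 6.2
tcp_pos: [0.5594, 0.1197, 0.1372]
orientation: [0.018, 1.0, -0.0, -0.002]
force: [0.2, 0.0, -1.1]
grip_width: 0.0638
6.2 [0.55943289 0.11973702 0.13720588] [ 1.75316199e-02  9.99845062e-01 -2.61467324e-04 -1.55758006e-03] [ 0.22282889  0.01578849 -1.09965079] [-0.21967487  0.5497998  -0.0921826   1.82512729  0.068271    0.77285209
  1.18833461] 0.06375182893354969
sanding_block_c 0.96 [0.5611 0.1221 0.1302] [[327. 307.]]
spacer_board_c 0.9 [0.6347 0.2666 0.0397] [[504. 323.]]
slot_tray 0.81 [5.193e-01 1.203e-01 3.000e-04] [[322. 180.]]
nest_tray 0.71 [ 5.146e-01 -1.610e-02 -3.000e-04] [[157. 181.]]
jaw 87.99091390049611
```

View pics/w3.png

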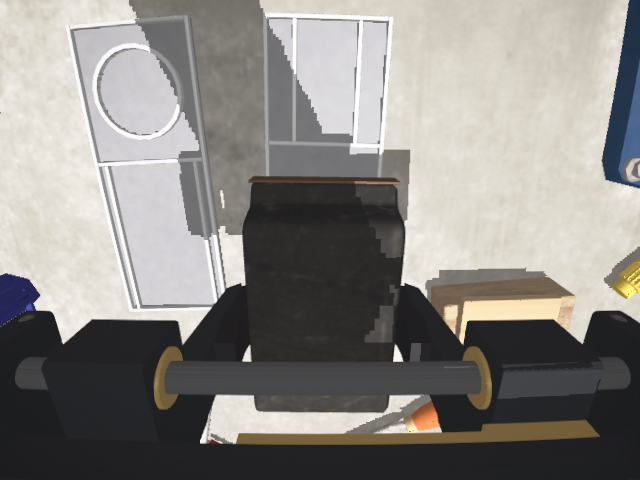

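```bash
python3 - <<'E'
from h import *
np.set_printoptions(precision=4,suppress=True)
p=ctrl.read_camera("wrist")
def m(name,c,z=.008):
    w=ray(p,c,z)
    print(name,"ctr",w.mean(0)[:2],"edges",[(round(float(np.linalg.norm(w[i]-w[i-1])),4),ang(w[i-1],w[i])) for i in range(len(w))])
m("slot near edge",[(267,16),(392,18)])
m("slot div",[(267,143),(382,147)])
m("slot L rib",[(294,18),(294,141)]);m("slot R rib",[(361,20),(356,145)])
m("nest",[(70,25),(188,16),(223,305),(133,309)])
m("nest div",[(98,163),(203,157)])
m("ring",[(94,91),(182,91)]);m("ring",[(138,43),(138,138)])
E
```

```text
slot near edge ctr [0.4038 0.132 ] edges [(0.088, -93.1), (0.088, 86.9)]
slot div ctr [0.4919 0.1251] edges [(0.0892, -94.3), (0.0892, 85.7)]
slot L rib ctr [0.4458 0.1043] edges [(0.0845, 176.3), (0.0845, -3.7)]
slot R rib ctr [0.4499 0.1518] edges [(0.0862, 176.9), (0.0862, -3.1)]
nest ctr [ 0.5135 -0.0139] edges [(0.2334, 179.6), (0.0884, 89.3), (0.2307, -1.2), (0.0853, -88.9)]
nest div ctr [ 0.4968 -0.0142] edges [(0.0866, -89.9), (0.0866, 90.1)]
ring ctr [ 0.4454 -0.0139] edges [(0.0683, -93.7), (0.0683, 86.3)]
ring ctr [ 0.4463 -0.0139] edges [(0.0678, 169.0), (0.0678, -11.0)]
```

```bash
python3 -m crank '[[[0,0,-0.007],[0.1,0.05,-0.8],1],[[0,0,0],[0,0,-0.8],1],[[0,0,0],[0,0,-0.6],1],[[0,0,0],[0,0,-0.3],1],[[0,0,0],[0,0,-0.2],1],[[0,0,0],[0,0,-0.15],1],[[0,0,0],[0,0,0],1]]'
```

```text
time_s: 7.4
tcp_pos: [0.5648, 0.1224, 0.0248]
orientation: [0.031, 1.0, 0.0, 0.0]
force: [0.4, 0.0, -0.5]
grip_width: 0.0636
```

```bash
python3 -m crank '[[[0,0,0],[0,0,-0.08],1],[[0,0,0],[0,0,0],1]]'; python3 -m crank '[[[0,0,0],[0,0,0],0],[[0,0,0],[0,0,0],0],[[0,0,0],[0,0,0],0],[[0,0,0],[0,0,0.4],0],[[0,0,0],[0,0,0.8],0],[[0,0,0],[-0.3,0.3,1],0],[[0,0,0],[-0.6,0.4,1],0],[[0,0,0],[-0.6,0.4,1],0],[[0,0,0],[-0.5,0.4,0.5],0],[[0,0,0],[0,0,0],0]]'
python3 - <<'E'
from h import *
np.set_printoptions(precision=4,suppress=True)
o=ctrl.observe();print(o["time_s"],o["tcp_pos"],o["orientation"],o["force"],o["q"],o["grip_width"])
p=ctrl.read_camera("wrist"); save(p,"w4.png")
for n in N[:4]:
    for r in ctrl.pinpoint(n,p)[:2]: print(n,round(r["p"],2),np.array(r["centre"]).round(4),px(p,r["centre"]).round())
E
```

```text
time_s: 7.6
tcp_pos: [0.5655, 0.1225, 0.0226]
orientation: [0.031, 1.0, 0.0, 0.001]
force: [-0.4, 1.2, 2.2]
grip_width: 0.0638
time_s: 8.6
tcp_pos: [0.4838, 0.1858, 0.2137]
orientation: [0.029, 1.0, 0.002, 0.002]
force: [0.8, 0.0, -0.8]
grip_width: 0.0881
8.6 [0.4838 0.1858 0.2137] [0.029  0.9996 0.0019 0.0024] [ 0.7655  0.0257 -0.8325] [-0.3613  0.3557 -0.1124  1.9159  0.0498  0.8665  1.0141] 0.08814314010256102
sanding_block_c 0.64 [0.5646 0.1268 0.0179] [[273. 283.]]
air_coupler_c 0.91 [0.6465 0.2679 0.0584] [[407. 362.]]
air_coupler_c 0.86 [0.6066 0.4153 0.0103] [[523. 299.]]
wood_block_c 0.76 [0.6367 0.2706 0.0226] [[403. 334.]]
spacer_board_c 0.83 [0.6389 0.2652 0.0429] [[402. 347.]]
```

View pics/w4.png

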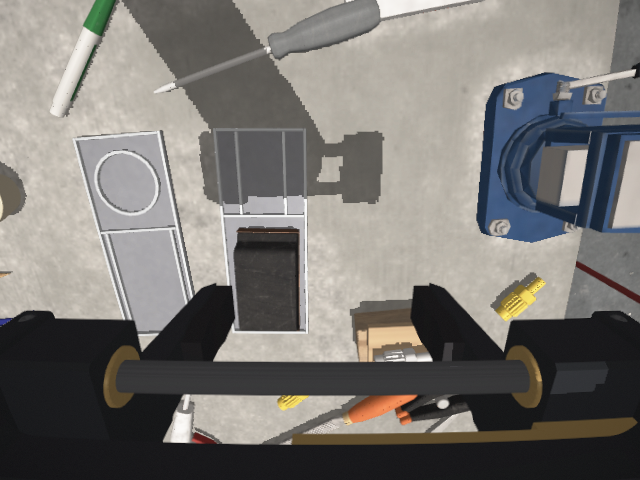

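The sanding block sits inside the wide bay (235–300, 228–331), clear of the ribs. I go to the coupler next.

```bash
python3 -m crank '[[[0,0,-0.046],[0.4,0.2,0],0],[[0,0,-0.046],[0.4,0.2,0],0],[[0,0,-0.046],[0.4,0.2,0],0],[[0,0,-0.046],[0.4,0.2,0],0],[[0,0,-0.046],[0.4,0.2,0],0],[[0,0,-0.046],[0.4,0.2,0],0],[[0,0,-0.046],[0.4,0.2,0],0],[[0,0,-0.046],[0.4,0.2,-0.5],0],[[0,0,-0.046],[0.4,0.2,-0.5],0],[[0,0,-0.046],[0.4,0.2,-0.4],0],[[0,0,0],[0,0,0],0]]'
python3 - <<'E'
from h import *
np.set_printoptions(precision=4,suppress=True)
o=ctrl.observe();a=np.array(o["orientation"]);print("jaw",np.degrees(np.arctan2(2*a[1]**2-1,2*a[0]*a[1])),o["tcp_pos"])
p=ctrl.read_camera("wrist"); save(p,"w5.png")
for n in N[1:4]:
    for r in ctrl.pinpoint(n,p)[:2]: print(n,round(r["p"],2),np.array(r["centre"]).round(4),px(p,r["centre"]).round())
E
```

```text
time_s: 9.95
tcp_pos: [0.6442, 0.2616, 0.1491]
orientation: [0.685, 0.728, -0.003, -0.0]
force: [-0.7, 0.7, -0.1]
grip_width: 0.0883
jaw 3.46990643009434 [0.6442 0.2616 0.1491]
air_coupler_c 0.91 [0.7235 0.1374 0.0091] [[395. 349.]]
air_coupler_c 0.6 [0.6438 0.2665 0.0574] [[323. 238.]]
spacer_board_c 0.81 [0.6352 0.2666 0.0447] [[312. 231.]]
```

View pics/w5.png

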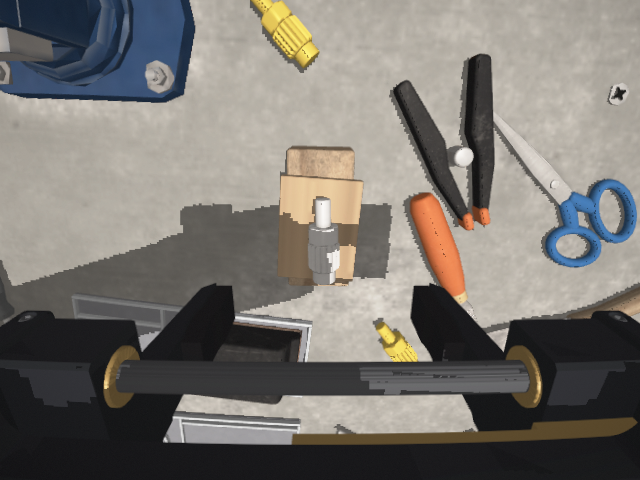

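```bash
python3 - <<'E'
from h import *
np.set_printoptions(precision=4,suppress=True)
p=ctrl.read_camera("wrist")
def m(name,c,z=.008):
    w=ray(p,c,z)
    print(name,"ctr",w.mean(0)[:2],"edges",[(round(float(np.linalg.norm(w[i]-w[i-1])),4),ang(w[i-1],w[i])) for i in range(len(w))])
m("coup",[(322,199),(325,283)],.058)
m("coup body",[(309,243),(339,243)],.06)
m("board",[(281,176),(362,180),(355,282),(278,277)],.046)
m("block",[(288,149),(354,150)],.038)
o=ctrl.observe();print(o["tcp_pos"])
E
```

```text
coup ctr [0.6451 0.2612] edges [(0.0659, 95.7), (0.0659, -84.3)]
coup body ctr [0.6454 0.2617] edges [(0.022, -176.3), (0.022, 3.7)]
board ctr [0.6413 0.266 ] edges [(0.0812, 89.7), (0.0592, 0.9), (0.0826, -88.1), (0.0623, 179.6)]
block ctr [0.639  0.3265] edges [(0.0485, -177.2), (0.0485, 2.8)]
[0.6447 0.2616 0.1543]
```

```bash
python3 -m crank '[[[0,0,0.008],[0,0.03,-0.7],0],[[0,0,0],[0,0,-0.7],0],[[0,0,0],[0,0,-0.5],0],[[0,0,0],[0,0,-0.3],0],[[0,0,0],[0,0,-0.1],0],[[0,0,0],[0,0,0],0]]'; python3 -c "
from h import *
o=ctrl.observe();print(o['tcp_pos'],o['force'])"
```

```text
time_s: 10.8
tcp_pos: [0.6448, 0.2634, 0.062]
orientation: [0.675, 0.738, 0.0, 0.0]
force: [1.4, -0.6, 0.1]
grip_width: 0.088
[0.64478166 0.26342946 0.06203195] [ 1.36992725 -0.57735945  0.10405309]
```

```bash
python3 -m crank '[[[0,0,0],[0,0,0],1],[[0,0,0],[0,0,0],1],[[0,0,0],[0,0,0],1],[[0,0,0],[0,0,0],1],[[0,0,0],[0,0,0],1],[[0,0,0],[0,0,0],1],[[0,0,0],[0,0,0],1],[[0,0,0],[0,0,0.2],1],[[0,0,0],[0,0,0.5],1],[[0,0,0],[0,0,0.8],1],[[0,0,0],[0,0,0.8],1],[[0,0,0],[0,0,0],1]]' 20
python3 - <<'E'
from h import *
o=ctrl.observe();print(o["tcp_pos"],o["force"])
p=ctrl.read_camera("wrist"); save(p,"w6.png")
q=ctrl.read_camera("side"); save(q,"s6.png")
a=cv2.imread("pics/w6.png")[80:380,200:440]; b=cv2.imread("pics/s6.png")[190:360,200:360]
cv2.imwrite("pics/c6.png",np.hstack([cv2.resize(a,(400,500)),cv2.resize(b,(400,500))]))
E
```

```text
time_s: 12.0
tcp_pos: [0.6476, 0.2645, 0.1592]
orientation: [0.675, 0.737, 0.004, 0.002]
force: [0.8, -0.6, -0.3]
grip_width: 0.0225
[0.64763701 0.26447538 0.15918173] [ 0.82858071 -0.56946061 -0.34237914]
```

View pics/c6.png

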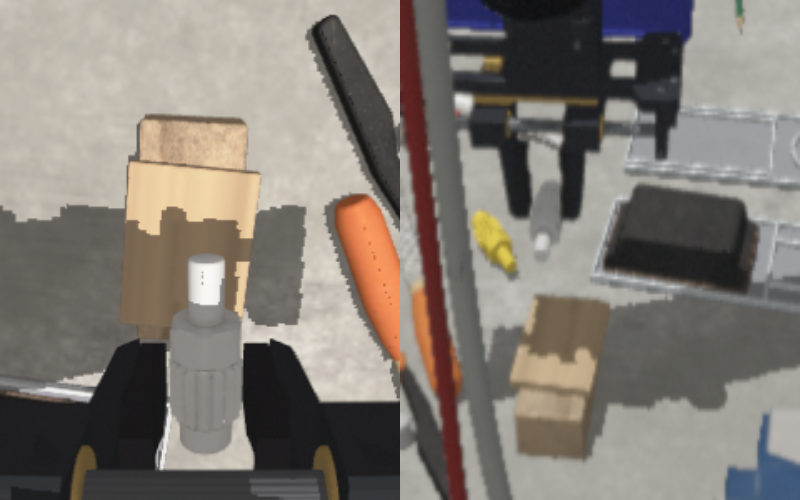

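```bash
python3 - <<'E'
from h import *
np.set_printoptions(precision=4,suppress=True)
p=ctrl.read_camera("wrist");o=ctrl.observe();t=o["tcp_pos"];print(t)
f=lambda c:np.array(c,float)*.6+[200,80]
for n,c,z in(("coup",[(206,256),(206,450)],t[2]-.004),("board",[(128,160),(260,172),(244,324),(121,325)],.046),("block",[(140,118),(247,120)],.038)):
    w=ray(p,f(c),z); print(n,w.mean(0),[(round(float(np.linalg.norm(w[i]-w[i-1])),4),ang(w[i-1],w[i])) for i in range(len(w))])
E
```

```text
[0.644  0.2634 0.153 ]
coup [0.6446 0.2691 0.149 ] [(0.0625, 95.1), (0.0625, -84.9)]
board [0.6367 0.2692 0.046 ] [(0.0797, 90.1), (0.0582, -0.2), (0.0737, -89.1), (0.0594, -174.4)]
block [0.6344 0.327  0.038 ] [(0.0474, -176.0), (0.0474, 4.0)]
```

```bash
python3 -m crank '[[[0,0,0.0455],[-0.48,-0.34,0],1],[[0,0,0.0455],[-0.48,-0.34,0],1],[[0,0,0.0455],[-0.48,-0.34,0],1],[[0,0,0.0455],[-0.48,-0.34,0],1],[[0,0,0.0455],[-0.48,-0.34,0],1],[[0,0,0.0455],[-0.48,-0.34,0],1],[[0,0,0.0455],[-0.48,-0.34,0],1],[[0,0,0.0455],[-0.48,-0.34,0],1],[[0,0,0.0455],[-0.48,-0.34,0],1],[[0,0,0.0455],[-0.48,-0.34,-0.5],1],[[0,0,0],[0,0,-0.5],1],[[0,0,0],[0,0,0],1]]'
python3 - <<'E'
from h import *
o=ctrl.observe();p=ctrl.read_camera("wrist");save(p,"w7.png");t=ctrl.observe()["tcp_pos"];a=np.array(o["orientation"]);print("jaw",np.degrees(np.arctan2(2*a[1]**2-1,2*a[0]*a[1])),t)
E
```

```text
time_s: 13.35
tcp_pos: [0.4497, 0.1263, 0.1109]
orientation: [0.027, 1.0, -0.001, -0.003]
force: [-0.7, 0.4, -1.2]
grip_width: 0.0225
jaw 86.91136049148196 [0.45108319 0.12701671 0.11221099]
```

View pics/w7.png

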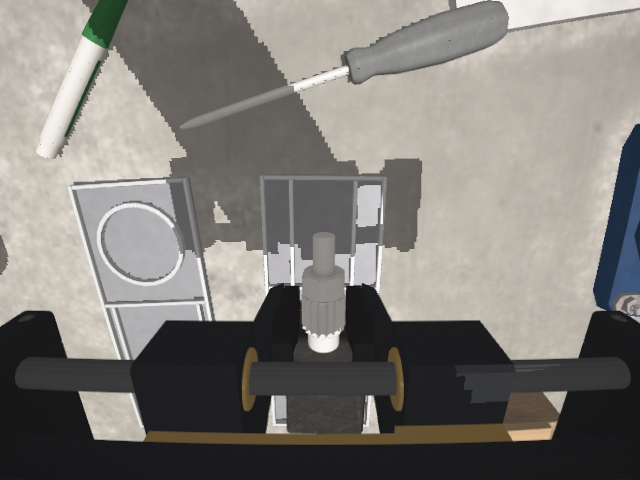

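```bash
python3 - <<'E'
from h import *
np.set_printoptions(precision=4,suppress=True)
p=ctrl.read_camera("wrist");t=ctrl.observe()["tcp_pos"];print(t)
for n,c,z in(("near",[(263,178),(386,178)],.008),("ribsNear",[(292,181),(356,181)],.008),("coup",[(323,234),(323,352)],t[2]-.004)):
    w=ray(p,c,z); print(n,w.mean(0),[(round(float(np.linalg.norm(w[i]-w[i-1])),4),ang(w[i-1],w[i])) for i in range(len(w))])
E
```

```text
[0.4522 0.1276 0.1131]
near [0.4041 0.1308 0.008 ] [(0.0886, -93.1), (0.0886, 86.9)]
ribsNear [0.4062 0.1303 0.008 ] [(0.0462, -93.1), (0.0462, 86.9)]
coup [0.4447 0.1276 0.1091] [(0.0623, 177.0), (0.0623, -3.0)]
```

```bash
python3 -m crank '[[[0,0,0],[0.07,0.02,-0.7],1],[[0,0,0],[0,0,-0.7],1],[[0,0,0],[0,0,-0.5],1],[[0,0,0],[0,0,-0.25],1],[[0,0,0],[0,0,-0.1],1],[[0,0,0],[0,0,-0.05],1],[[0,0,0],[0,0,0],1],[[0,0,0],[0,0,0],1]]'
```

```text
time_s: 14.25
tcp_pos: [0.4575, 0.1296, 0.0237]
orientation: [0.027, 1.0, 0.001, 0.002]
force: [-3.2, -0.1, 17.4]
grip_width: 0.0228
```

```bash
python3 -m crank '[[[0,0,0],[-0.04,0,0.06],1],[[0,0,0],[0,0,0.04],1],[[0,0,0],[0,0,0],1]]'; python3 -m crank '[[[0,0,0],[0,0,0],0.5],[[0,0,0],[0,0,0],0],[[0,0,0],[0,0,0],0],[[0,0,0],[0,0,0],0],[[0,0,0],[0,0,0.5],0],[[0,0,0],[0,0,1],0],[[0,0,0],[0,0,1],0],[[0,0,0],[0,0,0.5],0],[[0,0,0],[0,0,0],0]]'
python3 - <<'E'
from h import *
p=ctrl.read_camera("wrist");save(p,"w8.png");q=ctrl.read_camera("side");save(q,"s8.png")
for P in(p,q):
  for r in ctrl.pinpoint("air_coupler_c",P)[:3]: print(round(r["p"],2),np.array(r["centre"]).round(4),px(P,r["centre"]).round())
a=cv2.imread("pics/w8.png")[120:400,230:430]; b=cv2.imread("pics/s8.png")[230:320,250:400]
cv2.imwrite("pics/c8.png",np.hstack([cv2.resize(a,(390,546)),cv2.resize(b,(400,546))]))
E
```

```text
time_s: 14.55
tcp_pos: [0.4543, 0.1286, 0.026]
orientation: [0.027, 1.0, 0.0, 0.0]
force: [0.1, -0.5, -1.6]
grip_width: 0.0227
time_s: 15.45
tcp_pos: [0.4556, 0.1288, 0.1482]
orientation: [0.027, 1.0, 0.001, 0.003]
force: [-0.0, 0.2, 0.1]
grip_width: 0.0881
0.9 [0.4495 0.133  0.0158] [[327. 220.]]
0.84 [0.4536 0.1285 0.0148] [[365. 279.]]
0.6 [0.722  0.1465 0.0085] [[238. 275.]]
0.59 [0.6046 0.41   0.0171] [[269. 379.]]
```

View pics/c8.png

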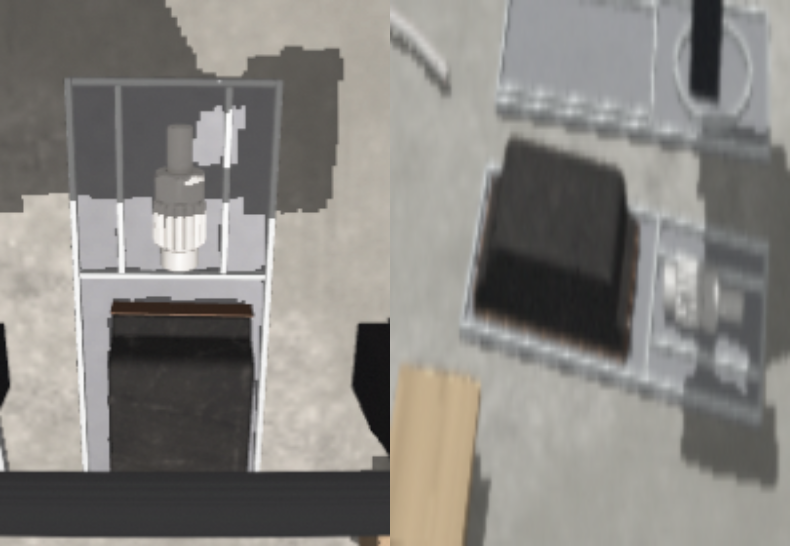

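```bash
python3 - <<'E'
from h import *
np.set_printoptions(precision=4,suppress=True)
p=ctrl.read_camera("wrist")
f=lambda c:np.array(c,float)/1.95+[230,120]
for z in(.008,.015,.02): print(z,ray(p,f([(180,124),(178,270)]),z)[:,:2].ravel())
print("div",ray(p,f([(80,273),(268,273)]),.008)[:,:2].ravel(), "near",ray(p,f([(67,82),(281,82)]),.008)[:,:2].ravel())
E
```

```text
0.008 [0.4154 0.1296 0.4813 0.1252]
0.015 [0.4142 0.1297 0.4785 0.1254]
0.02 [0.4134 0.1298 0.4764 0.1255]
div [0.4805 0.0808 0.4849 0.1658] near [0.3955 0.084  0.4002 0.1721]
```

```bash
python3 -m crank '[[[0,0,-0.0436],[0.41,0.32,0.1],0],[[0,0,-0.0436],[0.41,0.32,0],0],[[0,0,-0.0436],[0.41,0.32,0],0],[[0,0,-0.0436],[0.41,0.32,0],0],[[0,0,-0.0436],[0.41,0.32,0],0],[[0,0,-0.0436],[0.41,0.32,0],0],[[0,0,-0.0436],[0.41,0.32,0],0],[[0,0,-0.0436],[0.41,0.32,0],0],[[0,0,-0.0436],[0.41,0.32,0],0],[[0,0,-0.0436],[0.41,0.32,0],0],[[0,0,-0.0436],[0.41,0.32,0],0],[[0,0,0],[0,0,0],0]]'
python3 - <<'E'
from h import *
np.set_printoptions(precision=4,suppress=True)
p=ctrl.read_camera("wrist");save(p,"w9.png")
o=ctrl.observe();a=np.array(o["orientation"]);print("jaw",np.degrees(np.arctan2(2*a[1]**2-1,2*a[0]*a[1])),o["tcp_pos"])
for n in N[2:4]:
    for r in ctrl.pinpoint(n,p)[:2]: print(n,round(r["p"],2),np.array(r["centre"]).round(4),px(p,r["centre"]).round())
# board mask by colour
f=p["frame"].astype(int); hsv=cv2.cvtColor(p["frame"],cv2.COLOR_RGB2HSV)
m=((hsv[...,0]>8)&(hsv[...,0]<25)&(hsv[...,1]>80)&(hsv[...,2]>90)).astype(np.uint8); m[330:]=0
n,l,s,c=cv2.connectedComponentsWithStats(m)
for i in np.argsort(-s[1:,4])[:3]+1:
    k=cv2.findContours((l==i).astype(np.uint8),0,2)[0][0]; b=cv2.boxPoints(cv2.minAreaRect(k)); w=ray(p,b,.046)
    print(s[i],b.round().tolist(),w.mean(0)[:2],[(round(float(np.linalg.norm(w[j]-w[j-1])),4),ang(w[j-1],w[j])) for j in range(4)])
E
```

```text
time_s: 16.9
tcp_pos: [0.6345, 0.2711, 0.1476]
orientation: [0.703, 0.711, -0.0, 0.0]
force: [-0.3, -0.5, 0.3]
grip_width: 0.0879
jaw 0.8008259112583135 [0.6336 0.2696 0.1476]
spacer_board_c 0.82 [0.6365 0.2632 0.0471] [[325. 250.]]
spacer_board_c 0.28 [ 0.516  -0.0154 -0.0006] [[221. 453.]]
[ 291  167   81  131 7092] [[291.0, 297.0], [291.0, 167.0], [371.0, 167.0], [371.0, 297.0]] [0.6406 0.274 ] [(0.0642, -179.4), (0.103, 88.9), (0.0563, 0.7), (0.1031, -86.7)]
[ 419  199   62  109 3180] [[413.0, 207.0], [443.0, 194.0], [488.0, 300.0], [459.0, 313.0]] [0.7347 0.2583] [(0.1006, 117.7), (0.0227, 25.1), (0.0997, -60.6), (0.0255, -152.5)]
[ 249    3   74   80 1303] [[239.0, 19.0], [262.0, -4.0], [328.0, 64.0], [304.0, 87.0]] [0.608  0.4043] [(0.0573, 135.6), (0.02, 39.5), (0.0564, -43.5), (0.0208, -137.9)]
```

```bash
python3 -m crank '[[[0,0,0],[0.1,-0.04,-0.8],0],[[0,0,0],[0,0,-0.7],0],[[0,0,0],[0,0,-0.5],0],[[0,0,0],[0,0,-0.3],0],[[0,0,0],[0,0,-0.2],0],[[0,0,0],[0,0,0],0],[[0,0,0],[0,0,0],0]]'
```

```text
time_s: 17.75
tcp_pos: [0.6387, 0.2675, 0.0504]
orientation: [0.703, 0.711, 0.001, 0.0]
force: [1.1, -0.3, -0.1]
grip_width: 0.0881
```

```bash
python3 -m crank '[[[0,0,0],[0,0,-0.08],0],[[0,0,0],[0,0,0],1],[[0,0,0],[0,0,0],1],[[0,0,0],[0,0,0],1],[[0,0,0],[0,0,0],1],[[0,0,0],[0,0,0],1],[[0,0,0],[0,0,0],1]]' 20;  python3 -m crank '[[[0,0,0],[0,0,0.2],1],[[0,0,0],[0,0,0.6],1],[[0,0,0],[0,0,0.8],1],[[0,0,0],[0,0,0.9],1],[[0,0,0],[0,0,0],1],[[0,0,0],[0,0,0],1]]'
python3 - <<'E'
from h import *
np.set_printoptions(precision=4,suppress=True)
p=ctrl.read_camera("wrist");save(p,"w10.png");q=ctrl.read_camera("side");save(q,"s10.png");t=ctrl.read_camera("top");save(t,"t10.png")
o=ctrl.observe();a=np.array(o["orientation"]);print("jaw",np.degrees(np.arctan2(2*a[1]**2-1,2*a[0]*a[1])),o["tcp_pos"],o["q"])
for P in (p,q,t):
  for n in ("spacer_board_c","wood_block_c","board_pile","cream_plug_c"):
    for r in ctrl.pinpoint(n,P)[:2]: print(n,round(r["p"],2),np.array(r["centre"]).round(4),px(P,r["centre"]).round())
# crop composite: held board (wrist) and pile in top/side
A=cv2.resize(cv2.imread("pics/w10.png")[100:400,200:440],(400,500))
B=cv2.resize(cv2.imread("pics/s10.png")[155:215,340:420],(400,300),interpolation=2)
C=cv2.resize(cv2.imread("pics/s10.png")[180:340,220:380],(200,200)); C=np.hstack([C,cv2.resize(cv2.imread("pics/t10.png")[265:315,430:480],(200,200),interpolation=2)])
cv2.imwrite("pics/c10.png",np.hstack([A,np.vstack([B,C])]))
E
```

```text
time_s: 18.45
tcp_pos: [0.6383, 0.2676, 0.0465]
orientation: [0.703, 0.711, 0.0, 0.0]
force: [-0.4, -1.1, 1.3]
grip_width: 0.0595
time_s: 19.05
tcp_pos: [0.6385, 0.2677, 0.1475]
orientation: [0.703, 0.711, 0.001, 0.0]
force: [-0.4, 0.6, -1.2]
grip_width: 0.0596
jaw 0.6213121672748522 [0.6371 0.2672 0.1448] [-0.6098  0.7257  0.2305  1.5002 -0.1889  0.9402 -0.3126]
wood_block_c 0.79 [0.6375 0.2688 0.0206] [[321. 229.]]
spacer_board_c 0.87 [0.6362 0.2641 0.1457] [[264. 263.]]
spacer_board_c 0.53 [0.4539 0.1309 0.019 ] [[365. 278.]]
wood_block_c 0.7 [0.642  0.2742 0.0175] [[263. 319.]]
board_pile 0.68 [ 0.4508 -0.3295 -0.0019] [[372. 179.]]
cream_plug_c 0.77 [ 0.45   -0.1662  0.0153] [[371. 204.]]
cream_plug_c 0.19 [ 0.4465 -0.326  -0.0012] [[373. 179.]]
spacer_board_c 0.63 [0.6375 0.265  0.1417] [[245. 209.]]
wood_block_c 0.7 [0.6415 0.2722 0.0187] [[249. 217.]]
board_pile 0.6 [ 0.4487 -0.3296  0.0006] [[453. 289.]]
board_pile 0.5 [0.451  0.1304 0.0106] [[295. 284.]]
cream_plug_c 0.61 [ 0.4476 -0.1653  0.0138] [[398. 287.]]
cream_plug_c 0.54 [ 0.5173  0.1224 -0.0016] [[299. 261.]]
```

View pics/c10.png

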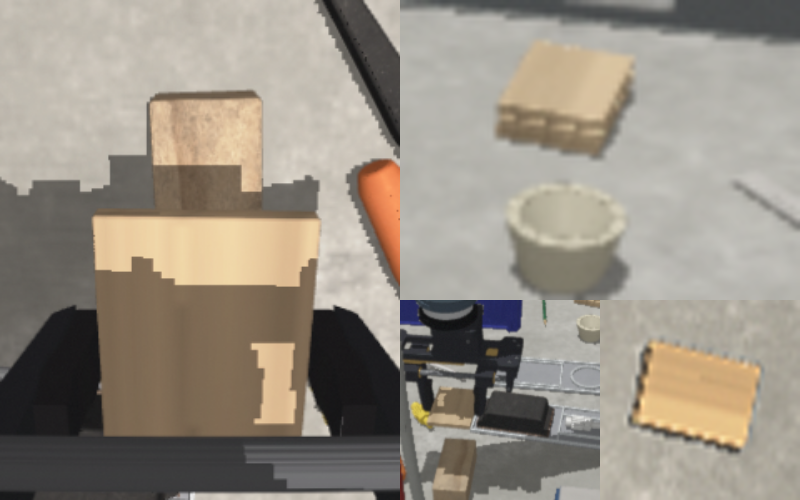

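Board held level and the wood block undisturbed. The pile shows at top px ≈(453,289), turned about -12°. I work out its pose from those corners and where the board sits in the jaws.

```bash
python3 - <<'E'
from h import *
np.set_printoptions(precision=4,suppress=True)
p=ctrl.read_camera("wrist");t=ctrl.read_camera("top");s=ctrl.read_camera("side");o=ctrl.observe()
print(o["tcp_pos"])
w=ray(p,np.array([(95,212),(318,218)])*.6+[200,100],o["tcp_pos"][2]-.0005);print("board far edge",w,ang(*w[:, :2]))
def rep(P,c,z,n):
    w=ray(P,c,z);print(n,w.mean(0)[:2],[(round(float(np.linalg.norm(w[i]-w[i-1])),4),ang(w[i-1],w[i])) for i in range(4)])
rep(t,np.array([(50,41),(161,67),(138,148),(37,115)])/4+[430,265],.024,"top")
rep(s,np.array([(135,42),(236,60),(205,125),(100,107)])/5+[340,155],.024,"side")
E
```

```text
[0.6381 0.2676 0.1464]
board far edge [[0.6093 0.3083 0.1459]
 [0.6669 0.3073 0.1459]] -1.0
top [ 0.4483 -0.3266] [(0.0543, -10.5), (0.0823, -101.8), (0.0611, 163.2), (0.076, 73.2)]
side [ 0.4471 -0.3266] [(0.0821, -101.8), (0.0599, 166.7), (0.0804, 77.8), (0.0593, -11.7)]
```

```bash
python3 -m crank '[[[0,0,-0.0233],[-0.5,-0.6,0.6],1],[[0,0,-0.0233],[-0.5,-0.9,0.6],1],[[0,0,-0.0233],[-0.5,-0.95,0.6],1],[[0,0,0],[-0.5,-0.95,0.6],1],[[0,0,0],[-0.5,-0.95,0.6],1],[[0,0,0],[-0.5,-0.95,0.6],1],[[0,0,0],[-0.5,-0.95,0.6],1],[[0,0,0],[-0.5,-0.95,0.6],1],[[0,0,0],[-0.5,-0.95,0.6],1],[[0,0,0],[-0.2,-0.95,0.6],1],[[0,0,0],[0,-0.95,0.3],1],[[0,0,0],[0,-0.95,0],1]]'; python3 -m crank '[[[0,0,0],[0,-0.95,0],1],[[0,0,0],[0,-0.95,0],1],[[0,0,0],[0,-0.95,0],1],[[0,0,0],[0,-0.6,0],1],[[0,0,0],[0,-0.5,0],1],[[0,0,0],[0,0,0],1],[[0,0,0],[0,0,0],1],[[0,0,0],[0,0,0],1]]'
python3 - <<'E'
from h import *
np.set_printoptions(precision=4,suppress=True)
p=ctrl.read_camera("wrist");save(p,"w11.png")
o=ctrl.observe();a=np.array(o["orientation"]);print("jaw",np.degrees(np.arctan2(2*a[1]**2-1,2*a[0]*a[1])),o["tcp_pos"],o["q"])
for n in ("board_pile","cream_plug_c","nest_tray"):
    for r in ctrl.pinpoint(n,p)[:2]: print(n,round(r["p"],2),np.array(r["centre"]).round(4),px(p,r["centre"]).round())
print(px(p,[.4477,-.3266,.024]))
hsv=cv2.cvtColor(p["frame"],cv2.COLOR_RGB2HSV)
m=((hsv[...,0]>8)&(hsv[...,0]<25)&(hsv[...,1]>80)&(hsv[...,2]>90)).astype(np.uint8); m[330:]=0
n,l,s,c=cv2.connectedComponentsWithStats(m)
for i in np.argsort(-s[1:,4])[:4]+1:
    k=cv2.findContours((l==i).astype(np.uint8),0,2)[0][0]; b=cv2.boxPoints(cv2.minAreaRect(k)); w=ray(p,b,.024)
    print(s[i],b.round().tolist(),w.mean(0)[:2],[(round(float(np.linalg.norm(w[j]-w[j-1])),4),ang(w[j-1],w[j])) for j in range(4)])
cv2.imwrite("pics/c11.png",cv2.resize(cv2.imread("pics/w11.png")[80:340,200:460],(600,600),interpolation=2))
E
```

```text
time_s: 21.15
tcp_pos: [0.4505, -0.1743, 0.4007]
orientation: [0.777, 0.63, 0.002, 0.002]
force: [0.3, -0.4, -1.0]
grip_width: 0.06
time_s: 21.95
tcp_pos: [0.4505, -0.3292, 0.3983]
orientation: [0.776, 0.63, 0.0, -0.0]
force: [-0.5, -0.2, -0.9]
grip_width: 0.0598
jaw -11.853866556854571 [ 0.4506 -0.3292  0.3984] [ 0.0207  0.2864  0.6784  1.6164 -0.1856  1.3045  0.5214]
board_pile 0.92 [ 0.4515 -0.3322  0.0008] [[323. 180.]]
cream_plug_c 0.85 [ 0.4466 -0.1682  0.0197] [[296.  70.]]
[[320.3596 179.8493]]
[ 258  261  131   69 6907] [[258.0, 261.0], [388.0, 261.0], [388.0, 329.0], [258.0, 329.0]] [ 0.4107 -0.5229] [(0.1318, 74.4), (0.215, -11.9), (0.1319, -98.1), (0.2322, 168.1)]
[ 141  195   69   72 1553] [[139.0, 212.0], [185.0, 192.0], [211.0, 252.0], [166.0, 272.0]] [ 0.1999 -0.3613] [(0.1085, 93.0), (0.0851, 10.5), (0.1051, -84.4), (0.0905, -167.7)]
[303 181  38  27 645] [[303.0, 207.0], [303.0, 181.0], [340.0, 181.0], [340.0, 207.0]] [ 0.4448 -0.3486] [(0.0579, 168.1), (0.0407, 77.1), (0.0565, -11.9), (0.0407, -100.9)]
[256 225 135   8 599] [[256.0, 230.0], [256.0, 224.0], [390.0, 227.0], [390.0, 232.0]] [ 0.4359 -0.4033] [(0.215, 167.1), (0.0093, 73.6), (0.2138, -12.9), (0.0093, -99.2)]
```

```bash
python3 - <<'E'
from h import *
np.set_printoptions(precision=4,suppress=True)
p=ctrl.read_camera("wrist")
hsv=cv2.cvtColor(p["frame"],cv2.COLOR_RGB2HSV)
m=((hsv[...,0]>5)&(hsv[...,0]<30)&(hsv[...,1]>65)&(hsv[...,2]>30)).astype(np.uint8); m[222:]=0;m[:130]=0;m[:,:270]=0;m[:,380:]=0
n,l,s,c=cv2.connectedComponentsWithStats(m)
i=np.argmax(s[1:,4])+1; print(s[1:])
k=cv2.findContours((l==i).astype(np.uint8),0,2)[0][0]; r=cv2.minAreaRect(k);b=cv2.boxPoints(r); w=ray(p,b,.024)
print(r,w.mean(0)[:2],[(round(float(np.linalg.norm(w[j]-w[j-1])),4),ang(w[j-1],w[j])) for j in range(4)])
for y in range(145,216,6):
    x=np.where(l[y]==i)[0]; print(y,(x.min(),x.max()) if len(x) else None, end="; ")
E
```

```text
[[303 155  39  11  70]
 [327 158   1   1   1]
 [336 165   1   1   1]
 [336 167   1   1   1]
 [303 170   1   2   2]
 [335 172   1   1   1]
 [303 174   1   5   5]
 [303 180  39  28 704]]
((322.0, 193.5), (38.0, 27.0), 0.0) [ 0.4457 -0.3486] [(0.0595, 168.1), (0.0423, 77.1), (0.058, -11.9), (0.0423, -100.9)]
145 None; 151 None; 157 None; 163 None; 169 None; 175 None; 181 (np.int64(303), np.int64(303)); 187 (np.int64(303), np.int64(330)); 193 (np.int64(303), np.int64(341)); 199 (np.int64(303), np.int64(341)); 205 (np.int64(303), np.int64(340)); 211 None;
```

```bash
python3 - <<'E'
from h import *
p=ctrl.read_camera("wrist");t=ctrl.observe()["tcp_pos"]
w=ray(p,[(302.5,207.6),(341.3,207.6)],.024);d=np.radians(78.1)
print(w,ang(*w[:,:2]),"ctr",w.mean(0)[:2]+.04*np.array([np.cos(d),np.sin(d)]), "far",ray(p,[(322,156)],.024),t)
E
```

```text
[[ 0.41121356 -0.36418813  0.024     ]
 [ 0.47065636 -0.37672131  0.024     ]] -11.9 ctr [ 0.44918313 -0.33131436] far [[ 0.45743106 -0.29304823  0.024     ]] [ 0.45033772 -0.33000791  0.39844099]
```

```bash
python3 -m crank '[[[0,0,0],[-0.02,0,-0.6],1],[[0,0,0],[0,0,-1],1],[[0,0,0],[0,0,-1],1],[[0,0,0],[0,0,-1],1],[[0,0,0],[0,0,-1],1],[[0,0,0],[0,0,-1],1],[[0,0,0],[0,0,-0.9],1],[[0,0,0],[0,0,-0.6],1],[[0,0,0],[0,0,-0.4],1],[[0,0,0],[0,0,0],1],[[0,0,0],[0,0,0],1]]'
python3 - <<'E'
from h import *
for i in range(2):p=ctrl.read_camera("wrist")
save(p,"w12.png");print(ctrl.observe()["tcp_pos"])
q=ctrl.read_camera("side");save(q,"s12.png")
A=cv2.resize(cv2.imread("pics/w12.png")[150:400,190:440],(500,500),interpolation=2)
B=cv2.resize(cv2.imread("pics/s12.png")[130:210,340:400],(300,500),interpolation=2)
cv2.imwrite("pics/c12.png",np.hstack([A,B]))
E
```

```text
time_s: 23.35
tcp_pos: [0.4498, -0.3309, 0.0991]
orientation: [0.777, 0.63, 0.0, 0.001]
force: [0.8, -0.3, -0.5]
grip_width: 0.0595
[ 0.45029144 -0.33118313  0.09976246]
```

View pics/c12.png

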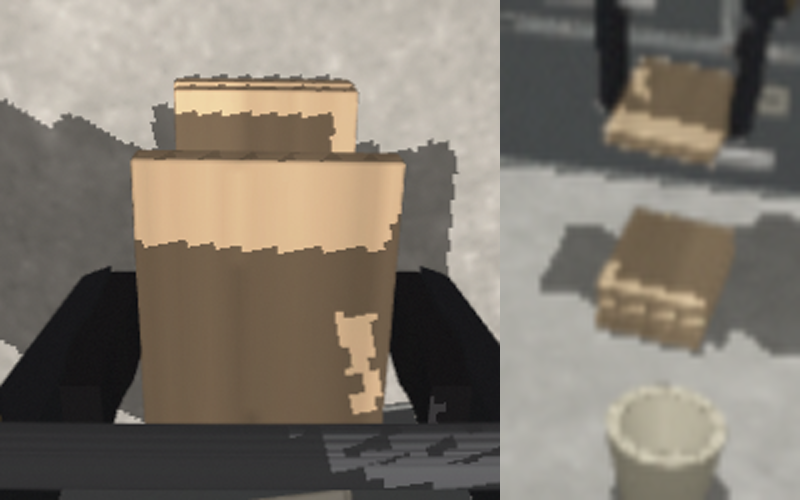

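The held board and the pile show parallel edges. I compare their far edges: pile top (175–356, 88), board top (132–405, 160).

```bash
python3 - <<'E'
from h import *
p=ctrl.read_camera("wrist");t=ctrl.observe()["tcp_pos"]
f=lambda c:np.array(c,float)/2+[190,150]
for n,c,z in(("pile",[(175,88),(356.5,88)],.024),("board",[(132,160),(405,161)],t[2]-.0005)):
    w=ray(p,f(c),z);print(n,w.mean(0)[:2].round(4),np.linalg.norm(w[1]-w[0]).round(4),ang(*w[:,:2]))
print(t)
E
```

```text
pile [ 0.4588 -0.2918] 0.0584 -12.0
board [ 0.459  -0.2924] 0.059 -12.2
[ 0.45016251 -0.33096648  0.09959722]
```

```bash
python3 -m crank '[[[0,0,0],[0,0,-0.6],1],[[0,0,0],[0,0,-0.5],1],[[0,0,0],[0,0,-0.3],1],[[0,0,0],[0,0,-0.2],1],[[0,0,0],[0,0,0],1],[[0,0,0],[0,0,0],1]]'
```

```text
time_s: 24.15
tcp_pos: [0.4497, -0.3309, 0.0349]
orientation: [0.777, 0.629, 0.0, 0.0]
force: [0.5, 0.9, -0.5]
grip_width: 0.0597
```

```bash
python3 -m crank '[[[0,0,0],[0,0,-0.05],1],[[0,0,0],[0,0,0],1],[[0,0,0],[0,0,0],1]]';python3 -m crank '[[[0,0,0],[0,0,0],0.2],[[0,0,0],[0,0,0],0],[[0,0,0],[0,0,0],0],[[0,0,0],[0,0,0],0],[[0,0,0],[0,0,0.4],0],[[0,0,0],[0,0,0.8],0],[[0,0,0],[0,0,1],0],[[0,0,0],[0,0,1],0],[[0,0,0],[0,0.5,0],0],[[0,0,0],[0,0.5,0],0],[[0,0,0],[0,0,0],0],[[0,0,0],[0,0,0],0]]'
python3 - <<'E'
from h import *
np.set_printoptions(precision=4,suppress=True)
p=ctrl.read_camera("wrist");save(p,"w13.png");q=ctrl.read_camera("side");save(q,"s13.png")
print(ctrl.observe()["tcp_pos"])
for P in(p,q):
  for n in ("board_pile","spacer_board_c","cream_plug_c"):
    for r in ctrl.pinpoint(n,P)[:2]: print(n,round(r["p"],2),np.array(r["centre"]).round(4),px(P,r["centre"]).round())
def mask(P,lo,hi,z,win):
    hsv=cv2.cvtColor(P["frame"],cv2.COLOR_RGB2HSV);m=cv2.inRange(hsv,lo,hi);k=np.zeros_like(m);x0,y0,x1,y1=win;k[y0:y1,x0:x1]=m[y0:y1,x0:x1]
    n,l,s,c=cv2.connectedComponentsWithStats(k);i=np.argmax(s[1:,4])+1
    r=cv2.minAreaRect(cv2.findContours((l==i).astype(np.uint8),0,2)[0][0]);w=ray(P,cv2.boxPoints(r),z)
    print(s[i],r,w.mean(0)[:2],[(round(float(np.linalg.norm(w[j]-w[j-1])),4),ang(w[j-1],w[j])) for j in range(4)])
mask(p,(5,65,30),(30,255,255),.032,(180,0,460,330))
mask(q,(5,60,30),(30,255,255),.032,(340,150,410,195))
E
```

```text
time_s: 24.45
tcp_pos: [0.4495, -0.3306, 0.0326]
orientation: [0.777, 0.63, 0.0, 0.0]
force: [-0.2, -0.4, -0.5]
grip_width: 0.0594
time_s: 25.65
tcp_pos: [0.4495, -0.2907, 0.1611]
orientation: [0.777, 0.63, 0.0, 0.0]
force: [0.4, -0.6, -0.6]
grip_width: 0.0879
[ 0.4492 -0.2916  0.1607]
board_pile 0.58 [ 0.4452 -0.3365  0.0282] [[328. 277.]]
spacer_board_c 0.8 [ 0.4464 -0.3337  0.0273] [[329. 273.]]
cream_plug_c 0.56 [ 0.4457 -0.1676  0.0198] [[284.  74.]]
board_pile 0.49 [ 0.5129 -0.0132 -0.0017] [[342. 243.]]
board_pile 0.47 [ 0.4489 -0.3275 -0.0017] [[372. 179.]]
spacer_board_c 0.56 [ 0.4469 -0.3328  0.0292] [[374. 169.]]
cream_plug_c 0.82 [ 0.4488 -0.1648  0.015 ] [[371. 205.]]
[ 298  220   71   92 6234] ((333.0, 265.5), (91.0, 70.0), 90.0) [ 0.4511 -0.3271] [(0.0859, 76.7), (0.0578, -11.9), (0.086, -99.4), (0.0637, 168.0)]
[359 161  27  25 489] ((372.52703857421875, 172.8378448486328), (24.659847259521484, 22.193862915039062), 9.462322235107422) [ 0.4509 -0.3061] [(0.0664, -10.9), (0.1296, -92.0), (0.0718, 167.9), (0.1274, 85.7)]
```

Board released squarely on the pile. Its mask centre is (.451,-.327) and its edges lie at -12°. The plug comes next.

```bash
python3 -m crank '[[[0,0,0],[0,0.8,0],0],[[0,0,0],[0,0.9,0],0],[[0,0,0],[0,0.8,0],0],[[0,0,0],[0,0.6,0],0],[[0,0,0],[0,0,0],0],[[0,0,0],[0,0,0],0]]'
python3 - <<'E'
from h import *
np.set_printoptions(precision=4,suppress=True)
p=ctrl.read_camera("wrist");save(p,"w14.png");print(ctrl.observe()["tcp_pos"])
for r in ctrl.pinpoint("cream_plug_c",p)[:2]: print(round(r["p"],2),np.array(r["centre"]).round(4),px(p,r["centre"]).round())
u=px(p,[.448,-.167,.035])[0];print(u)
g=cv2.medianBlur(cv2.cvtColor(p["frame"],cv2.COLOR_RGB2GRAY),3)
x0,y0=int(u[0])-90,int(u[1])-90
c=cv2.HoughCircles(g[y0:y0+180,x0:x0+180],cv2.HOUGH_GRADIENT,1,40,param1=80,param2=20,minRadius=25,maxRadius=60)
if c is not None:
  for k in c[0][:3]: print(k+[x0,y0,0],ray(p,[k[:2]+[x0,y0]],.033)[0],np.linalg.norm(np.diff(ray(p,[k[:2]+[x0-k[2],y0],k[:2]+[x0+k[2],y0]],.033),axis=0)))
E
```

```text
time_s: 26.65
tcp_pos: [0.4495, -0.1667, 0.1604]
orientation: [0.777, 0.63, -0.0, 0.0]
force: [-0.3, -0.5, 0.1]
grip_width: 0.0882
[ 0.4494 -0.1675  0.1605]
0.88 [ 0.4493 -0.1684  0.0205] [[323. 227.]]
[320.9387 230.8938]
[319.5 228.5  35.5] [ 0.4471 -0.1653  0.033 ] 0.05870076002004084
```

```bash
python3 -m crank '[[[0,0,0],[-0.04,0.03,-0.8],0],[[0,0,0],[0,0,-0.9],0],[[0,0,0],[0,0,-0.8],0],[[0,0,0],[0,0,-0.5],0],[[0,0,0],[0,0,-0.3],0],[[0,0,0],[0,0,-0.15],0],[[0,0,0],[0,0,0],0],[[0,0,0],[0,0,0],0]]'; python3 -m crank '[[[0,0,0],[0,0,0],1],[[0,0,0],[0,0,0],1],[[0,0,0],[0,0,0],1],[[0,0,0],[0,0,0],1],[[0,0,0],[0,0,0],1],[[0,0,0],[0,0,0.2],1],[[0,0,0],[0,0,0.5],1],[[0,0,0],[0,0,0.7],1],[[0,0,0],[0,0,0.6],1],[[0,0,0],[0,0,0],1],[[0,0,0],[0,0,0],1]]' 15
python3 - <<'E'
from h import *
np.set_printoptions(precision=4,suppress=True)
p=ctrl.read_camera("wrist");save(p,"w15.png");q=ctrl.read_camera("side");save(q,"s15.png");print(ctrl.observe()["tcp_pos"],ctrl.observe()["force"])
for P in(p,q):
  for n in("cream_plug_c","nest_tray"):
    for r in ctrl.pinpoint(n,P)[:2]: print(n,round(r["p"],2),np.array(r["centre"]).round(4),px(P,r["centre"]).round())
E
```

```text
time_s: 27.55
tcp_pos: [0.4484, -0.1658, 0.0231]
orientation: [0.777, 0.629, 0.0, 0.001]
force: [0.0, -0.3, -0.1]
grip_width: 0.0882
time_s: 28.65
tcp_pos: [0.4479, -0.1651, 0.1026]
orientation: [0.777, 0.63, 0.0, 0.0]
force: [0.6, 0.1, -1.3]
grip_width: 0.0592
[ 0.4471 -0.1649  0.1016] [-0.2385 -0.6337 -0.386 ]
cream_plug_c 0.91 [ 0.4453 -0.1687  0.0997] [[319. 316.]]
cream_plug_c 0.62 [ 0.4461 -0.1648  0.0939] [[375. 178.]]
nest_tray 0.64 [ 0.5114 -0.0177 -0.0011] [[343. 241.]]
```

```bash
python3 -m crank '[[[0,0,0],[0,0.5,0],1],[[0,0,0],[0,0.6,0],1],[[0,0,0],[0,0.5,0],1],[[0,0,0],[0,0.3,0],1],[[0,0,0],[0,0,0],1],[[0,0,0],[0,0,0],1]]'
python3 - <<'E'
from h import *
np.set_printoptions(precision=4,suppress=True)
p=ctrl.read_camera("wrist");save(p,"w16.png");t=ctrl.observe()["tcp_pos"];print(t)
def circ(u,z,rm):
    x0,y0=max(int(u[0])-90,0),max(int(u[1])-90,0)
    g=cv2.medianBlur(cv2.cvtColor(p["frame"],cv2.COLOR_RGB2GRAY),3)[y0:y0+180,x0:x0+180]
    c=cv2.HoughCircles(g,cv2.HOUGH_GRADIENT,1,10,param1=80,param2=15,minRadius=rm[0],maxRadius=rm[1])
    if c is None: return print("none")
    for k in c[0][:4]: print(k+[x0,y0,0],ray(p,[k[:2]+[x0,y0]],z)[0][:2],np.linalg.norm(np.diff(ray(p,[k[:2]+[x0-k[2],y0],k[:2]+[x0+k[2],y0]],z),axis=0)))
u=px(p,[.4458,-.0139,.008])[0];print("ring",u);circ(u,.008,(25,70))
u=px(p,[t[0],t[1],t[2]+.012])[0];print("plug",u);circ(u,t[2]+.011,(30,90))
for n in("cream_plug_c","nest_tray"):
    for r in ctrl.pinpoint(n,p)[:2]: print(n,round(r["p"],2),np.array(r["centre"]).round(4),px(p,r["centre"]).round())
A=cv2.imread("pics/w16.png")[100:400,180:460]
E
```

```text
time_s: 29.55
tcp_pos: [0.4477, -0.09, 0.1023]
orientation: [0.777, 0.629, -0.0, 0.0]
force: [-0.9, 0.1, -1.1]
grip_width: 0.0585
[ 0.4478 -0.0904  0.1023]
ring [296.2029 138.3727]
[297.5 137.5  49.8] [ 0.4468 -0.0135] 0.06634273202063914
[284.5 135.5  60.6] [ 0.4386 -0.0105] 0.08071338161625428
[311.5 133.5  65. ] [ 0.4564 -0.013 ] 0.08631197795143025
[287.5 150.5  60.6] [ 0.4383 -0.0204] 0.0817302622948012
plug [323.3148 326.7638]
[322.5 338.5  60.3] [ 0.446  -0.0969] 0.05374388940986997
[311.5 322.5  57.9] [ 0.443  -0.0878] 0.0506104648603621
[321.5 348.5  70.4] [ 0.4445 -0.1021] 0.06357770763246977
[333.5 321.5  57. ] [ 0.4525 -0.0893] 0.04976462198424509
cream_plug_c 0.96 [ 0.4462 -0.0918  0.0991] [[321. 312.]]
nest_tray 0.66 [ 0.5158 -0.0178 -0.0006] [[398. 122.]]
```

```bash
python3 -m crank '[[[0,0,0],[-0.03,0.5,0],1],[[0,0,0],[0,0.6,0],1],[[0,0,0],[0,0.5,0],1],[[0,0,0],[0,0.31,-0.3],1],[[0,0,0],[0,0,-0.5],1],[[0,0,0],[0,0,-0.5],1],[[0,0,0],[0,0,-0.3],1],[[0,0,0],[0,0,-0.2],1],[[0,0,0],[0,0,-0.07],1],[[0,0,0],[0,0,0],1],[[0,0,0],[0,0,0],1]]'
```

```text
time_s: 30.8
tcp_pos: [0.447, -0.0131, 0.0279]
orientation: [0.777, 0.629, 0.0, 0.0]
force: [0.3, -0.0, 0.3]
grip_width: 0.059
```

```bash
python3 -m crank '[[[0,0,0],[0,0,-0.04],1],[[0,0,0],[0,0,0],1],[[0,0,0],[0,0,0],0.2],[[0,0,0],[0,0,0],0],[[0,0,0],[0,0,0],0],[[0,0,0],[0,0,0],0],[[0,0,0],[0,0,0.4],0],[[0,0,0],[0,0,0.8],0],[[0,0,0],[0,0,1],0],[[0,0,0],[0,0,1],0],[[0,0,0],[0,0,0],0],[[0,0,0],[0,0,0],0]]'
python3 - <<'E'
from h import *
np.set_printoptions(precision=4,suppress=True)
p=ctrl.read_camera("wrist");save(p,"w17.png");q=ctrl.read_camera("side");save(q,"s17.png");t=ctrl.observe()["tcp_pos"];print(t)
for P in(p,q):
  for n in("cream_plug_c","nest_tray","wood_block_c"):
    for r in ctrl.pinpoint(n,P)[:2]: print(n,round(r["p"],2),np.array(r["centre"]).round(4),px(P,r["centre"]).round())
u=px(p,[.4468,-.0135,.038])[0];x0,y0=int(u[0])-90,int(u[1])-90
g=cv2.medianBlur(cv2.cvtColor(p["frame"],cv2.COLOR_RGB2GRAY),3)[y0:y0+180,x0:x0+180]
c=cv2.HoughCircles(g,cv2.HOUGH_GRADIENT,1,10,param1=80,param2=20,minRadius=25,maxRadius=60)
for k in c[0][:4]:print(k+[x0,y0,0],ray(p,[k[:2]+[x0,y0]],.036)[0][:2],np.linalg.norm(np.diff(ray(p,[k[:2]+[x0-k[2],y0],k[:2]+[x0+k[2],y0]],.036),axis=0)))
E
```

```text
time_s: 32.0
tcp_pos: [0.4469, -0.0125, 0.1544]
orientation: [0.777, 0.63, 0.001, 0.0]
force: [-0.4, 0.2, -0.7]
grip_width: 0.0878
[ 0.4457 -0.0127  0.153 ]
cream_plug_c 0.56 [ 0.4471 -0.0178  0.0244] [[324. 235.]]
nest_tray 0.63 [ 0.5142 -0.0171  0.0019] [[397. 211.]]
cream_plug_c 0.9 [ 0.4492 -0.011   0.019 ] [[370. 238.]]
nest_tray 0.66 [ 0.5116 -0.0146 -0.0014] [[342. 242.]]
wood_block_c 0.74 [0.6433 0.2753 0.0187] [[262. 319.]]
[321.5 229.5  40.1] [ 0.4467 -0.0093] 0.06411355536574684
[323.5 240.5  42.7] [ 0.4464 -0.0188] 0.0690356815607043
[310.5 229.5  49.4] [ 0.4381 -0.0075] 0.0790172586917493
[313.5 241.5  40.3] [ 0.4383 -0.0179] 0.06521601454353755
```

```bash
python3 -m crank '[[[0,0,0.0257],[0.54,0.78,0.3],0],[[0,0,0.0257],[0.54,0.78,0.3],0],[[0,0,0.0257],[0.54,0.78,0.2],0],[[0,0,0],[0.54,0.78,0.2],0],[[0,0,0],[0.54,0.78,0.2],0],[[0,0,0],[0.54,0.78,0],0],[[0,0,0],[0.54,0.78,0],0],[[0,0,0],[0.54,0.78,0],0],[[0,0,0],[0.54,0.78,0],0],[[0,0,0],[0,0,0],0],[[0,0,0],[0,0,0],0],[[0,0,0],[0,0,0],0]]'
cat >> h.py <<'E'
def mask(P,lo,hi,z,win):
    hsv=cv2.cvtColor(P["frame"],cv2.COLOR_RGB2HSV);m=cv2.inRange(hsv,lo,hi);k=np.zeros_like(m);x0,y0,x1,y1=win;k[y0:y1,x0:x1]=m[y0:y1,x0:x1]
    k=cv2.morphologyEx(k,cv2.MORPH_CLOSE,np.ones((5,5)))
    n,l,s,c=cv2.connectedComponentsWithStats(k);i=np.argmax(s[1:,4])+1
    C=cv2.findContours((l==i).astype(np.uint8),0,2)[0][0];r=cv2.minAreaRect(C);w=ray(P,cv2.boxPoints(r),z)
    print(s[i],r,w.mean(0)[:2],[(round(float(np.linalg.norm(w[j]-w[j-1])),4),ang(w[j-1],w[j])) for j in range(4)])
    print("poly",cv2.approxPolyDP(cv2.convexHull(C),4,True).reshape(-1,2).tolist())
    return l==i
E
python3 - <<'E'
from h import *
np.set_printoptions(precision=4,suppress=True)
p=ctrl.read_camera("wrist");save(p,"w18.png")
o=ctrl.observe();a=np.array(o["orientation"]);print("jaw",np.degrees(np.arctan2(2*a[1]**2-1,2*a[0]*a[1])),o["tcp_pos"])
for r in ctrl.pinpoint("wood_block_c",p)[:2]: print(round(r["p"],2),np.array(r["centre"]).round(4),px(p,r["centre"]).round())
c=px(p,[.639,.272,.038])[0];print(c, px(p,[[.614,.217,.038],[.664,.217,.038],[.664,.327,.038],[.614,.327,.038]]))
l=mask(p,(5,50,40),(30,255,255),.038,(240,90,400,330))
for y in range(120,310,15):
    x=np.where(l[y])[0]; print(y,(x.min(),x.max()) if len(x) else None, end="; ")
E
```

```text
time_s: 33.6
tcp_pos: [0.6406, 0.2661, 0.2015]
orientation: [0.696, 0.718, -0.001, 0.0]
force: [0.6, 0.1, 0.2]
grip_width: 0.088
jaw 1.803272973991963 [0.6406 0.2661 0.2018]
0.95 [0.6376 0.2699 0.0201] [[320. 209.]]
[321.4219 211.551 ] [[294.0836 265.4444]
 [345.2539 266.9615]
 [351.9431 151.4842]
 [294.7473 149.6182]]
[ 294  148   57  118 6302] ((321.9999694824219, 206.49996948242188), (55.99999237060547, 116.99998474121094), -0.0) [0.6395 0.2737] [(0.0546, -178.2), (0.1109, 90.3), (0.0488, 1.8), (0.1109, -86.7)]
poly [[346, 148], [348, 263], [299, 265], [295, 151]]
120 None; 135 None; 150 (np.int64(297), np.int64(348)); 165 (np.int64(295), np.int64(350)); 180 (np.int64(295), np.int64(350)); 195 (np.int64(296), np.int64(349)); 210 (np.int64(296), np.int64(349)); 225 (np.int64(297), np.int64(349)); 240 (np.int64(298), np.int64(349)); 255 (np.int64(298), np.int64(348)); 270 None; 285 None; 300 None;
```

```bash
python3 - <<'E'
from h import *
np.set_printoptions(precision=4,suppress=True)
p=ctrl.read_camera("wrist")
hsv=cv2.cvtColor(p["frame"],cv2.COLOR_RGB2HSV);m=cv2.inRange(hsv,(3,150,80),(18,255,255))
for y in(170,185,200,210,220,230,245):
    x=np.where(m[y,355:560])[0]
    if len(x): print(y,x.min()+355,ray(p,[(x.min()+355,y)],.02)[0][:2])
print(ctrl.observe()["tcp_pos"])
E
```

```text
185 413 [0.7263 0.2966]
200 400 [0.7153 0.2815]
210 404 [0.7203 0.2717]
220 408 [0.7253 0.2617]
230 412 [0.7305 0.2514]
245 418 [0.7386 0.2357]
[0.6407 0.2666 0.2021]
```

```bash
python3 -m crank '[[[0,0,0],[-0.02,0.07,-0.7],0.15],[[0,0,0],[0,0.07,-1],0.15],[[0,0,0],[0,0,-1],0.15],[[0,0,0],[0,0,-0.9],0.15],[[0,0,0],[0,0,-0.5],0.15],[[0,0,0],[0,0,-0.3],0.15],[[0,0,0],[0,0,-0.15],0.15],[[0,0,0],[0,0,0],0.15],[[0,0,0],[0,0,0],0.15]]' 35; python3 -c "
from h import *
o=ctrl.observe();print(o['tcp_pos'],o['force'])"
```

```text
time_s: 34.65
tcp_pos: [0.6412, 0.2738, 0.0215]
orientation: [0.695, 0.719, 0.001, 0.0]
force: [0.1, -0.2, 0.0]
grip_width: 0.0749
[0.64123901 0.27380822 0.02148203] [ 0.10686659 -0.23201892  0.04972797]
```

Tips are 13 mm up. I lower 2 mm, grip and lift.

```bash
python3 -m crank '[[[0,0,0],[0,0,-0.05],0.15],[[0,0,0],[0,0,0],1],[[0,0,0],[0,0,0],1],[[0,0,0],[0,0,0],1],[[0,0,0],[0,0,0],1],[[0,0,0],[0,0,0],1],[[0,0,0],[0,0,0],1]]';  python3 -m crank '[[[0,0,0],[0,0,0.2],1],[[0,0,0],[0,0,0.6],1],[[0,0,0],[0,0,0.8],1],[[0,0,0],[0,0,0.9],1],[[0,0,0],[0,0,0.5],1],[[0,0,0],[0,0,0],1],[[0,0,0],[0,0,0],1]]'
python3 - <<'E'
from h import *
np.set_printoptions(precision=4,suppress=True)
p=ctrl.read_camera("wrist");q=ctrl.read_camera("side");o=ctrl.observe();print(o["tcp_pos"])
for P in(p,q):
    for r in ctrl.pinpoint("wood_block_c",P)[:2]: print(round(r["p"],2),np.array(r["centre"]).round(4),px(P,r["centre"]).round())
l=mask(p,(5,50,40),(30,255,255),o["tcp_pos"][2]+.0185,(200,90,440,355))
E
```

```text
time_s: 35.35
tcp_pos: [0.6403, 0.2736, 0.0181]
orientation: [0.695, 0.719, 0.0, 0.0]
force: [0.7, -0.4, 2.2]
grip_width: 0.0503
time_s: 36.05
tcp_pos: [0.6396, 0.2735, 0.1374]
orientation: [0.695, 0.719, -0.0, -0.0]
force: [-0.2, 0.9, -1.2]
grip_width: 0.0502
[0.6389 0.2732 0.136 ]
0.73 [0.6377 0.2704 0.1399] [[319. 320.]]
0.7 [0.6377 0.2753 0.136 ] [[262. 271.]]
[  254   191   135   164 20395] ((321.0, 272.4999694824219), (133.99996948242188, 162.99996948242188), -0.0) [0.6379 0.2982] [(0.058, -178.0), (0.0713, 88.0), (0.0486, 1.9), (0.0712, -84.4)]
poly [[373, 192], [388, 213], [379, 354], [264, 354], [255, 212], [271, 192]]
```

```bash
python3 -m crank '[[[0,0,0.0441],[-0.17,-0.65,0],1],[[0,0,0.0441],[-0.17,-0.65,0],1],[[0,0,0.0441],[-0.17,-0.65,0],1],[[0,0,0.0441],[-0.17,-0.65,0],1],[[0,0,0.0441],[-0.17,-0.65,0],1],[[0,0,0.0441],[-0.17,-0.65,0],1],[[0,0,0.0441],[-0.17,-0.65,0],1],[[0,0,0.0441],[-0.17,-0.65,0],1],[[0,0,0.0441],[-0.17,-0.65,0],1],[[0,0,0.0441],[-0.17,-0.65,0],1],[[0,0,0.0441],[-0.17,-0.65,0],1],[[0,0,0],[0,0,0],1]]'; python3 -m crank '[[[0,0,0],[0,0,0],1],[[0,0,0],[0,0,0],1]]'
python3 - <<'E'
from h import *
np.set_printoptions(precision=4,suppress=True)
p=ctrl.read_camera("wrist");save(p,"w20.png");q=ctrl.read_camera("side");save(q,"s20.png")
o=ctrl.observe();a=np.array(o["orientation"]);print("jaw",np.degrees(np.arctan2(2*a[1]**2-1,2*a[0]*a[1])),o["tcp_pos"],o["q"][6])
for P in(p,q):
  for n in N[2],N[4],N[6],N[5]:
    for r in ctrl.pinpoint(n,P)[:2]: print(n,round(r["p"],2),np.array(r["centre"]).round(4),px(P,r["centre"]).round())
g=cv2.cvtColor(p["frame"],cv2.COLOR_RGB2GRAY)
# tray outer edges near end: bright ribs along a few rows
for X in(.42,.44,.48):
    u=px(p,[[X,-.07,.008],[X,.045,.008]]);r=int(u[:,1].mean());x0,x1=int(u[:,0].min()),int(u[:,0].max())
    b=np.where(g[r,x0:x1]>g[r,x0:x1].mean()+30)[0]+x0; print(X,r,x0,x1,b.tolist()[:40])
A=cv2.resize(cv2.imread("pics/w20.png")[60:400,190:450],(459,600)); cv2.imwrite("pics/c20.png",A)
E
```

```text
time_s: 37.45
tcp_pos: [0.5637, -0.018, 0.1372]
orientation: [0.008, 1.0, -0.001, -0.001]
force: [0.1, -0.5, -1.3]
grip_width: 0.0505
time_s: 37.65
tcp_pos: [0.5654, -0.0113, 0.1375]
orientation: [0.007, 1.0, 0.0, -0.0]
force: [-0.9, 0.3, -0.7]
grip_width: 0.0501
jaw 89.30061885935196 [ 0.5655 -0.0111  0.1376] 1.5726799931671938
wood_block_c 0.56 [ 0.5653 -0.0139  0.1401] [[317. 315.]]
cream_plug_c 0.9 [ 0.4441 -0.0167  0.0244] [[312.  67.]]
nest_tray 0.91 [ 0.5152 -0.0157  0.0012] [[316. 168.]]
wood_block_c 0.71 [ 0.5688 -0.0094  0.1384] [[319. 190.]]
cream_plug_c 0.97 [ 0.4486 -0.0134  0.0179] [[370. 238.]]
nest_tray 0.79 [ 0.5123 -0.0186 -0.0007] [[342. 241.]]
nest_tray 0.39 [ 0.4452 -0.0133  0.0192] [[371. 238.]]
slot_tray 0.58 [ 0.5205  0.121  -0.0053] [[334. 281.]]
0.42 34 237 399 [318, 319, 320, 321, 322, 323, 324, 325, 326, 327, 328, 329, 330, 331, 332, 333, 334, 336, 337, 338, 339, 340, 341, 342, 343, 344, 345, 346, 347, 348, 349, 350, 351, 352, 353, 354, 355, 356, 357, 358]
0.44 64 239 397 [323, 324, 325, 326, 327, 328, 329, 333, 334, 335, 337, 353, 354, 355, 356, 357, 358, 359, 360, 361, 362, 363, 364, 365, 366, 367, 368, 369, 373, 374, 375, 376, 377, 378, 379, 380, 381, 382, 383, 384]
0.48 122 243 395 [329, 330, 331, 332, 333, 334, 335, 336, 337, 338, 339, 340, 341, 342, 343, 344, 345, 346, 347, 348, 349, 350, 351, 352, 353, 354, 355, 356, 357, 358, 359, 360, 361, 362, 363, 364, 365, 366, 367, 368]
```

```bash
python3 -m crank '[[[0,0,0],[-0.045,-0.1,-0.7],1],[[0,0,0],[0,0,-0.8],1],[[0,0,0],[0,0,-0.6],1],[[0,0,0],[0,0,-0.4],1],[[0,0,0],[0,0,-0.2],1],[[0,0,0],[0,0,-0.15],1],[[0,0,0],[0,0,0],1],[[0,0,0],[0,0,0],1],[[0,0,0],[0,0,0],1]]'
```

```text
time_s: 39.05
tcp_pos: [0.5643, -0.0165, 0.0248]
orientation: [0.007, 1.0, 0.0, 0.001]
force: [0.4, 0.4, -2.7]
grip_width: 0.0502
```

```bash
python3 -m crank '[[[0,0,0],[0,0.02,-0.07],1],[[0,0,0],[0,0,0],1],[[0,0,0],[0,0,0],1]]'; python3 -m crank '[[[0,0,0],[0,0,0],0.3],[[0,0,0],[0,0,0],0],[[0,0,0],[0,0,0],0],[[0,0,0],[0,0,0],0],[[0,0,0],[0,0,0.4],0],[[0,0,0],[0,0,0.8],0],[[0,0,0],[0,0,1],0],[[0,0,0],[0,0,1],0],[[0,0,0],[-0.3,0.4,1],0],[[0,0,0],[-0.4,0.6,1],0],[[0,0,0],[-0.4,0.6,1],0],[[0,0,0],[0,0,0.5],0]]'; python3 -m crank '[[[0,0,0],[0,0,0],0],[[0,0,0],[0,0,0],0],[[0,0,0],[0,0,0],0]]'
python3 - <<'E'
from h import *
np.set_printoptions(precision=4,suppress=True)
I={}
for c in("wrist","side","top"):
  P=ctrl.read_camera(c);save(P,c+"F.png")
  for n in N:
    for r in ctrl.pinpoint(n,P)[:1]: print(c,n,round(r["p"],2),np.array(r["centre"]).round(4),px(P,r["centre"]).round())
  if c=="wrist":
    u=px(P,[[.4,-.06,0],[.4,.18,0],[.64,-.06,0],[.64,.18,0]]);print(u.round())
    l=mask(P,(5,50,40),(30,255,255),.041,(int(u[0,0])-10,int(u[0,1]),int(u[1,0]),340))
W=cv2.imread("pics/wristF.png")[40:340,150:450];S=cv2.imread("pics/sideF.png")[155:320,260:410]
cv2.imwrite("pics/cF.png",np.hstack([cv2.resize(W,(400,600)) if 0 else cv2.resize(W,(400,400)),cv2.resize(S,(400,400))]))
E
```

```text
time_s: 39.35
tcp_pos: [0.5635, -0.0156, 0.0212]
orientation: [0.007, 1.0, 0.0, 0.0]
force: [-0.2, -0.1, -1.4]
grip_width: 0.0497
time_s: 40.55
tcp_pos: [0.5188, 0.0521, 0.2937]
orientation: [0.004, 1.0, 0.001, 0.002]
force: [1.1, 0.6, -1.5]
grip_width: 0.0882
time_s: 40.85
tcp_pos: [0.5188, 0.0476, 0.2882]
orientation: [0.007, 1.0, -0.0, -0.001]
force: [0.5, -0.4, -0.7]
grip_width: 0.0882
wrist sanding_block_c 0.82 [0.5684 0.1243 0.0163] [[383. 233.]]
wrist air_coupler_c 0.97 [0.6066 0.4114 0.0112] [[589. 255.]]
wrist wood_block_c 0.71 [ 0.5651 -0.0204  0.0243] [[269. 234.]]
wrist spacer_board_c 0.74 [ 0.4459 -0.3315  0.0249] [[  9. 144.]]
wrist cream_plug_c 0.85 [ 0.4476 -0.0148  0.0219] [[268. 137.]]
wrist slot_tray 0.73 [ 0.5196  0.1206 -0.0004] [[379. 193.]]
wrist nest_tray 0.92 [ 0.5163 -0.0163  0.0036] [[273. 192.]]
[[231.  96.]
 [433.  93.]
 [247. 279.]
 [418. 277.]]
[ 248  187   47   92 3867] ((271.54071044921875, 232.47744750976562), (91.00436401367188, 44.33652877807617), 87.61405944824219) [ 0.5608 -0.0148] [(0.1159, 177.5), (0.0515, 91.5), (0.1152, -0.1), (0.0563, -88.0)]
poly [[289, 187], [292, 277], [255, 277], [248, 194], [254, 188]]
side sanding_block_c 0.6 [0.5651 0.1162 0.0218] [[313. 268.]]
side air_coupler_c 0.74 [0.5613 0.1162 0.021 ] [[315. 268.]]
side wood_block_c 0.82 [ 0.5628 -0.0122  0.0218] [[321. 233.]]
side spacer_board_c 0.65 [ 0.4482 -0.335   0.0292] [[374. 168.]]
side cream_plug_c 0.69 [ 0.4454 -0.0145  0.0197] [[371. 237.]]
side slot_tray 0.82 [ 0.5227  0.1176 -0.0024] [[333. 279.]]
side nest_tray 0.8 [ 0.5136 -0.0156 -0.0003] [[342. 242.]]
side board_pile 0.65 [ 0.4504 -0.3292 -0.0023] [[372. 179.]]
top sanding_block_c 0.7 [0.5708 0.1226 0.0175] [[299. 242.]]
top air_coupler_c 0.72 [0.4544 0.1245 0.0127] [[297. 282.]]
top slot_tray 0.82 [ 0.5174  0.1221 -0.0026] [[299. 261.]]
top board_pile 0.44 [ 0.4505 -0.3288  0.001 ] [[453. 288.]]
```

```bash
python3 - <<'E'
import cv2,numpy as np
W=cv2.resize(cv2.imread("pics/wristF.png")[85:295,215:435],(520,496),interpolation=2)
S=cv2.resize(cv2.imread("pics/sideF.png")[215:315,280:395],(280,243),interpolation=2)
B=cv2.resize(cv2.imread("pics/sideF.png")[155:195,350:396],(280,253),interpolation=2)
cv2.imwrite("pics/final.png",np.hstack([W,np.vstack([S,B])]))
E
```

```text
(no output)
```

View pics/final.png

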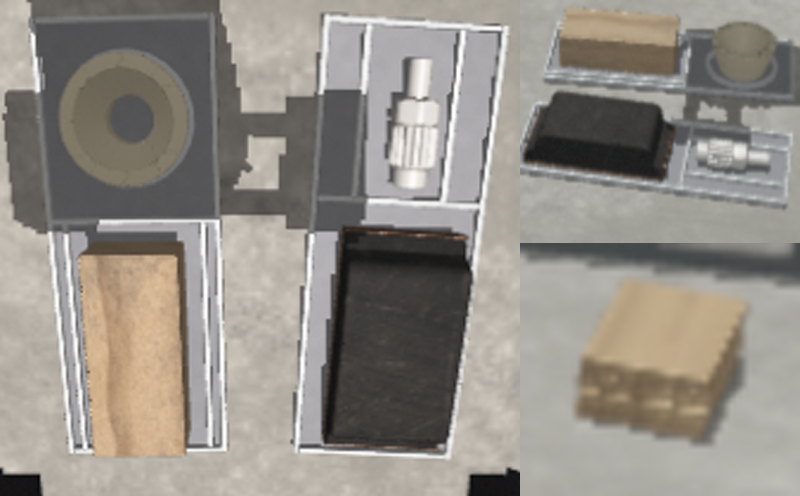

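```bash
python3 - <<'E'
from h import *
np.set_printoptions(precision=4,suppress=True)
p=ctrl.read_camera("wrist")
f=lambda c:np.array(c,float)/[520/220,496/210]+[215,85]
T=ray(p,f([(323,17),(507,28),(450,457),(296,450)]),.008)[:,:2]   # slot tray outer corners
c=T.mean(0);y=(T[0]+T[1]-T[2]-T[3]);y/=np.linalg.norm(y);x=np.array([y[1],-y[0]])
print("slot",c,ang(0*y,y),[float(np.linalg.norm(T[i]-T[i-1]).round(4)) for i in range(4)])
def fr(n,pts,z):
    w=ray(p,f(pts),z)[:,:2]-c;print(n,np.c_[w@x,w@y].round(4).tolist())
fr("sand near bottom",[(343,228),(468,235)],.004)
fr("sand far bottom",[(325,443),(447,450)],.004)
fr("sand far if top z.03",[(325,443),(447,450)],.03)
fr("div",[(313,198),(480,201)],.008)
fr("coupler",[(418,58),(408,187)],.015)
T=ray(p,f([(32,17),(217,13),(227,450),(71,453)]),.008)[:,:2];c=T.mean(0);y=(T[0]+T[1]-T[2]-T[3]);y/=np.linalg.norm(y);x=np.array([y[1],-y[0]])
print("nest",c,ang(0*y,y))
fr("wood top",[(79,254),(183,254),(186,456),(93,456)],.041)
fr("plug rim ctr",[(126,118)],.038)
E
```

```text
slot [0.5199 0.1225] 176.8 [0.2332, 0.0913, 0.2335, 0.0901]
sand near bottom [[-0.0275, 0.0129], [0.0399, 0.0122]]
sand far bottom [[-0.0281, -0.113], [0.0439, -0.1145]]
sand far if top z.03 [[-0.0312, -0.1011], [0.0364, -0.1025]]
div [[-0.0448, 0.0285], [0.0429, 0.031]]
coupler [[0.0016, 0.0997], [0.0029, 0.0372]]
nest [ 0.5158 -0.0143] 179.9
wood top [[-0.0238, 0.0053], [0.0276, 0.0046], [0.0249, -0.1048], [-0.0252, -0.1044]]
plug rim ctr [[0.0028, 0.0694]]
```

```bash
python3 - <<'E'
from h import *
q=ctrl.read_camera("side");save(q,"sG.png")
f=q["frame"].astype(int);g=f.sum(2)/3
for X in(.53,.56,.60):
    print("X",X)
    for Y in np.arange(.138,.182,.003):
        u,v=px(q,[X,Y,.008])[0]; c=f[int(round(v)),int(round(u))]; print(round(Y,3),(round(u),round(v)),c.tolist(),end="; ")
    print()
E
```

```text
X 0.53
0.138 (329, 281) [30, 31, 32]; 0.141 (328, 282) [32, 31, 31]; 0.144 (328, 283) [32, 33, 33]; 0.147 (328, 284) [28, 29, 29]; 0.15 (328, 285) [29, 31, 29]; 0.153 (328, 286) [41, 39, 37]; 0.156 (328, 287) [82, 71, 64]; 0.159 (328, 288) [131, 119, 112]; 0.162 (327, 289) [162, 164, 165]; 0.165 (327, 290) [157, 160, 161]; 0.168 (327, 291) [130, 132, 133]; 0.171 (327, 291) [130, 132, 133]; 0.174 (327, 292) [134, 134, 134]; 0.177 (327, 293) [166, 165, 160]; 0.18 (327, 294) [170, 168, 163]; 
X 0.56
0.138 (314, 280) [30, 31, 30]; 0.141 (314, 281) [34, 35, 33]; 0.144 (314, 282) [36, 36, 36]; 0.147 (314, 283) [33, 32, 32]; 0.15 (314, 283) [33, 32, 32]; 0.153 (314, 284) [41, 38, 35]; 0.156 (313, 285) [71, 63, 58]; 0.159 (313, 286) [118, 113, 109]; 0.162 (313, 287) [162, 164, 165]; 0.165 (313, 288) [167, 170, 170]; 0.168 (313, 289) [124, 125, 126]; 0.171 (313, 290) [115, 115, 114]; 0.174 (312, 291) [164, 163, 157]; 0.177 (312, 292) [171, 169, 163]; 0.18 (312, 293) [170, 168, 162]; 
X 0.6
0.138 (296, 278) [32, 32, 33]; 0.141 (295, 279) [29, 30, 31]; 0.144 (295, 280) [31, 32, 31]; 0.147 (295, 281) [33, 32, 32]; 0.15 (295, 282) [55, 50, 45]; 0.153 (295, 283) [91, 82, 76]; 0.156 (294, 284) [144, 146, 146]; 0.159 (294, 285) [189, 192, 192]; 0.162 (294, 286) [141, 143, 144]; 0.165 (294, 287) [127, 130, 130]; 0.168 (293, 287) [131, 133, 134]; 0.171 (293, 288) [143, 142, 139]; 0.174 (293, 289) [167, 166, 161]; 0.177 (293, 290) [170, 169, 162]; 0.18 (293, 291) [173, 171, 165];
```

```bash
python3 -c "
from h import *
print(ctrl.observe()['time_s'],ctrl.hand_in())"
```

```text
the job is handed in; nothing more can be done
42.3 None
```

Both kits are made up and the job was handed in at 42 s of the 128 s allowed. The verdict is not reported.

I worked in this order: sanding block into the wide bay, steel coupler into the slot, spacer board onto the pile, cream plug into the nest, wooden block into the long bay. I did not touch either yellow look-alike.

**Last checks (final pictures and measurements):**
- **Sanding block:** inside the wide bay.
- **Coupler:** lengthways in the slot, about 7 mm from the divider and 15 mm from the outer end.
- **Board:** its far edge was within 1 mm and 0.2° of the pile's just before it was set down. The final picture shows it square on the pile.
- **Plug:** rim up, within about 3 mm of the nest centre, where there is about 12 mm of slack.
- **Wooden block:** within about 2 mm of the centre of the long bay.

**What disagreed:**
- **Sanding block margin:** the last wrist picture put the sanding block about 6 mm off-centre, leaving about 3 mm to one rib. The top and side pictures put it nearer the centre, and the side picture shows that rib uncovered.
- **Coupler contact:** setting the coupler down met about 17 N roughly 4 mm sooner than expected, cause not found. I eased off about 2 mm and let it settle; later pictures show it lying in the slot, apparently flat.

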